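# Make up two ink-and-cartridge kits for the next sessions

### The arm

A 6-joint arm with a two-finger parallel gripper is mounted at the origin on the work surface. World frame = base frame: x ahead of the robot, y to its left, z up, the work surface at z = 0. Lengths are in m, angles in rad, forces in N, time in s.
With the tool pointing down it reaches from about 0.3 to 0.825 m from the base axis. Payload 5.4 kg.
Tool frame: the origin (TCP) lies at the very end of the fingers, on their centre line; the grasp point (between the pads) lies arm.grasp_offset behind it (arm.grasp_offset is the distance from the TCP to the grasp point, in m); y points along the fingers, x is the direction in which the jaws open and shut, and the axes are right-handed (so a half turn about y gives the same grasp; the last joint's range is limited). The gripper opens to 92 mm and grips with 3 to 60 N. Pads are 20 mm wide; open, the fingers measure 128 mm over their backs; the gripper's body (75 mm by 189 mm) begins 69 mm behind the grasp point.
Start: joints at [1.062, 0.158, 1.597, -0, 1.386, -0.21], TCP at [0.169, 0.55, 0.215] pointing down, gripper open.
Joint ranges: [-2.91, 2.91], [-0.94, 2.29], [0.18, 2.7], [-1.29, 4.43], [0.17, 2.64], [-3, 3]. Speed limits (rad/s): [2.57, 2.57, 3.14, 3.14, 3.14, 3.14].

### API

Orientations are given as a 3x3 rotation matrix whose columns are the frame's x, y, z axes.
In Python, from plant import arm gives the robot as it stands. The module is installed in compiled form; this text tells all that it offers.
- The arm moves only by the tool carry_out, never from a script. Its argument "rows" is one flat list of numbers, 7 for each row, row after row: the finger opening in m, from 0 to 0.0919, then the shift along the tool's x, y, z in m, then the turn, a rotation vector about the tool's x, y, z in degrees. In form: [jaw, dx, dy, dz, ax, ay, az, jaw, dx, dy, dz, ax, ay, az, ...]. A call has 1 to 12 rows; each row shifts and turns the pose as measured when the row begins, along the tool's axes as they then stand; what a row does not reach is not made up. A row lasts 1/8 s, in which the tool goes at most 62.5 mm and 10.7 degrees, less where a joint would pass 70% of its speed; a pose out of reach is approached as far as the arm can. A call is refused whole if a number of a shift passes 0.0625 or a number of a turn 10.7, either way. A call with a gripper value outside its range is refused whole. The fingers move at their own pace and stop on an object; "force" is the grip in N (left out, the last holds). Time passes only in rows, so rows that do not move let the fingers close. It gives the time, the measured TCP pose, the force and the opening at its end, in the units of the state.
- arm.read_state(): the state, without advancing time (a new reading comes with each control period).
- arm.snapshot(name): name is "scene" or "top"; returns the picture (384x512x3 uint8, red, green, blue); there is no depth.
- arm.camera_model(name): a dict with "vertical_fov" (degrees; the focal length in pixels is half the picture's height over the tangent of half this angle, whatever the lens; pixels are square), "cx", "cy" (the principal point, pixels), "k1" (the pictures are not rectified: a ray, as slopes to the right and down, at radius r is drawn at 1 + k1 r^2 times it, then the intrinsics apply), "R" (3x3) and "t" (3): a world point X has camera coordinates R X + t. Camera axes: x right, y down, z forward; pixel columns grow to the right and rows downward; lengths in m; the calibration is good to about 2 mm. A picture is of the moment at which its call begins. camera_model takes no time and is no camera call.
- arm.finish_job(): hands the job in, once; it reports no verdict.
The state is a dict: "t": time; "joints": joint angles; "dq": joint speeds; "effort": joint torques, N m; "eef_pos": TCP position; "tool_rot": TCP orientation; "wrist_force": force on the tool from outside, world axes, zero at the start; "moment": the same for the moment, N m; "grip_width": finger opening in m.
Only numpy, scipy, OpenCV 4.12 (cv2) and the standard library are available. Lean on these libraries where they do the work, as an engineer would, in place of code of your own. Each camera call takes 0.05 s, during which the arm holds its last target.

### The job

Make up two kits on the tattoo artist's bench. The blue tray gets the red ink bottle, upright on its disc, and the white cartridge rack, flat in the long compartment: set the open rack in first, and only then close it with the teal lid, turned so the chamfered corners match and seated fully down. The black tray gets the green and the yellow bottle, one upright on each disc, either way round; leave the black ink, the pen jar and the soap where they are.

Things in the scene. Friction and masses are not known exactly. Their poses are not given: they have to be found in the camera images.
- ink_red: Red ink bottle, standing: round, 32 mm diameter up to 60 mm height (grip it there), then a pointed cap of the same colour to 90 mm; white paper band low down. Mass about 45 g. Origin: centre of its underside; z up along the bottle. Stock.
- ink_green: Green ink bottle, standing: round, 32 mm diameter up to 60 mm height (grip it there), then a pointed cap of the same colour to 90 mm; white paper band low down. Mass about 45 g. Origin: centre of its underside; z up along the bottle. Stock.
- ink_yellow: Yellow ink bottle, standing: round, 32 mm diameter up to 60 mm height (grip it there), then a pointed cap of the same colour to 90 mm; white paper band low down. Mass about 45 g. Origin: centre of its underside; z up along the bottle. Stock.
- rack: White cartridge rack, 12 black dots on top; loose, 110 g. Body 84 x 56 (x, y), 30 mm high; on it a neck 73 x 45, its top 7 mm tapering 4 mm inward, up to 42 mm; ledge 5.5 mm all round. +x corners chamfered (14 mm), -x ones square; red bar on top near the +x end. Origin: centre of the underside (of the full 84 x 56 rectangle), z up. Grip across y (56 mm) below 30 mm height.
- lid: Teal lid, skirt down; loose, 45 g. Outside 84 x 56 (x, y), 18 mm high; skirt 3 thick, 15 deep. +x corners chamfered (14 mm), red bar on top near +x end. Origin: centre of lower edge, z up. Grip across y (56 mm). Fits over the rack's neck, 2.5 mm play each side, only with red bars at the same end; seated: skirt on the ledge, origin 30 mm above rack's on its axis; wrong way round: 12 mm too high.
- tray_blue: Blue kit tray, fixed: 180 x 84 mm outside (x, y), walls 10 high, 3 thick, floor top 3 mm above the bench. Origin: centre of underside, z up. A cross wall at x = 15 to 18 mm parts a long compartment for the rack (102 x 78 inside, centre x = -36, y = 0) from a short one with a flat white disc for a bottle (44 mm diameter, centre x = 52.5, y = 0).
- tray_black: Black kit tray, fixed: 180 x 84 mm outside (x, y), walls 10 high, 3 thick, floor top 3 mm above the bench. Origin: centre of underside, z up. A cross wall in the middle makes two equal compartments, each with a flat white disc for one bottle (44 mm diameter, centres x = -44 and x = +44, y = 0).
- ink_black: Black ink bottle, standing: round, 32 mm diameter up to 60 mm height (grip it there), then a pointed cap of the same colour to 90 mm; white paper band low down. Mass about 45 g. Origin: centre of its underside; z up along the bottle. Not wanted in either kit: to be left standing where it is.
- jar: Bystander: open steel jar with pens, 68 mm diameter, 85 mm high (pens reach 125 mm), loose, beyond the trays. Origin: centre of its underside. To be left alone.
- soap: Bystander: pale soap bottle with a green band and white pump head, 64 mm diameter, 183 mm high, loose, at the robot's right. Origin: centre of its underside. To be left alone.

How it is judged:
On the way, in this order (a step that is already met when the one before it is completed fails the run):
1. the open rack stands flat in the long compartment of the blue tray, let go (x of rack in the frame of tray_blue between -0.049 and -0.023 m and y of rack in the frame of tray_blue between -0.014 and 0.014 m and z of rack in the frame of tray_blue between 0 and 0.006 m and angle between rack's own z axis and vertical below 0.06 rad and contact force between the fingers and rack below 0.2 N and linear speed of rack below 0.02 m/s), for 0.2 s.
2. the lid is seated on the rack in the tray, let go (x of rack in the frame of tray_blue between -0.049 and -0.023 m and y of rack in the frame of tray_blue between -0.014 and 0.014 m and z of rack in the frame of tray_blue between 0 and 0.006 m and angle between each of rack, lid's own z axis and vertical below 0.06 rad and horizontal distance between lid and rack below 0.005 m and z of lid in the frame of rack between 0.027 and 0.033 m and contact force between the fingers and lid below 0.2 N), for 0.2 s.
At the end, for the whole second after the job is handed in: Rack flat in blue tray's long compartment (13 mm of its centre in tray x, 14 in y, 3 in height); lid on rack (axes 5 mm, 30 +-3 mm above rack origin, level 0.06 rad); red in blue, green and yellow in black: upright (0.1 rad) on tray floor, 12 mm of disc centres per axis. All released, at rest (all of step 2 and x of ink_red in the frame of tray_blue between 0.0405 and 0.0645 m and y of ink_red in the frame of tray_blue between -0.012 and 0.012 m and z of ink_red in the frame of tray_blue between 0 and 0.006 m and angle between ink_red's own z axis and vertical below 0.1 rad and ((x of ink_green in the frame of tray_black between 0.032 and 0.056 m and y of ink_green in the frame of tray_black between -0.012 and 0.012 m and z of ink_green in the frame of tray_black between 0 and 0.006 m and angle between each of ink_green, ink_yellow's own z axis and vertical below 0.1 rad and x of ink_yellow in the frame of tray_black between -0.056 and -0.032 m and y of ink_yellow in the frame of tray_black between -0.012 and 0.012 m and z of ink_yellow in the frame of tray_black between 0 and 0.006 m) or (x of ink_green in the frame of tray_black between -0.056 and -0.032 m and y of ink_green in the frame of tray_black between -0.012 and 0.012 m and z of ink_green in the frame of tray_black between 0 and 0.006 m and angle between each of ink_green, ink_yellow's own z axis and vertical below 0.1 rad and x of ink_yellow in the frame of tray_black between 0.032 and 0.056 m and y of ink_yellow in the frame of tray_black between -0.012 and 0.012 m and z of ink_yellow in the frame of tray_black between 0 and 0.006 m)) and linear speed of each of rack, lid, ink_red, ink_green, ink_yellow below 0.02 m/s and angular speed of each of rack, lid, ink_red, ink_green, ink_yellow below 0.2 rad/s and contact force between the fingers and rack below 0.2 N and contact force between the fingers and ink_red below 0.2 N and contact force between the fingers and ink_green below 0.2 N and contact force between the fingers and ink_yellow below 0.2 N); the robot touches nothing.
It fails at once if the black ink bottle is disturbed (moved more than 25 mm or tipped) (distance of ink_black from where it was at the start of the episode above 0.025 m or angle between ink_black's own z axis and vertical above 0.3 rad).
It fails at once if the pen jar is disturbed (moved more than 25 mm or tipped) (distance of jar from where it was at the start of the episode above 0.025 m or angle between jar's own z axis and vertical above 0.3 rad).
It fails at once if the soap bottle is disturbed (moved more than 25 mm or tipped) (distance of soap from where it was at the start of the episode above 0.025 m or angle between soap's own z axis and vertical above 0.3 rad).
It also fails if it takes over 128 s, if anything falls off the work surface, if the arm or the gripper's body presses on something with over 40 N, if the wrist force passes 120 N, or if a joint passes its speed limit or range.

## Working session

There is one attempt and no reset: what is moved stays moved. The work goes in short steps, Python scripts to look and compute and a tool call to move; the robot and the scene stay as the last step left them, time stands still between calls to the robot, and variables do not carry over. Pictures are saved under pics/ and viewed, and the job is handed in when it is done.

Besides the shell and the picture viewer there is one more tool, called after "Emit:" as name(argument=value, ...), one argument or row to a line, values as JSON. carry_out: Moves the arm, as the interface text tells. Its arguments: {"type":"object","properties":{"rows":{"type":"array","items":{"type":"number"}},"force":{"type":"number"}},"required":["rows"]}

```bash
mkdir -p pics; ls; python3 - <<'E'
from plant import arm
import cv2
for n in("scene","top"):
    im=arm.snapshot(n); cv2.imwrite(f"pics/{n}0.png",im[:,:,::-1]); print(n,arm.camera_model(n))
s=arm.read_state(); print(s); print(arm.grasp_offset)
E
```

```text
pics
scene {'vertical_fov': 54.81470903655969, 'cx': 254.1132758125078, 'cy': 192.90461278421589, 'k1': 0.001658023822881958, 'R': array([[ 0.04673337,  0.99888354,  0.00690403],
       [ 0.77529273, -0.03191264, -0.63079534],
       [-0.62987076,  0.03483184, -0.77591853]]), 't': array([ 0.02647675, -0.4404913 ,  1.42337302])}
top {'vertical_fov': 52.71976777721274, 'cx': 248.65065206223633, 'cy': 188.3919047668891, 'k1': -0.08777933995603932, 'R': array([[-2.30138460e-02, -9.99734991e-01,  5.57356161e-04],
       [-9.82335209e-01,  2.25097359e-02, -1.85770960e-01],
       [ 1.85709183e-01, -4.82281485e-03, -9.82592917e-01]]), 't': array([-0.05552407,  0.60263439,  1.02122344])}
{'t': 0.1, 'joints': array([ 1.06189275e+00,  1.58967197e-01,  1.59808318e+00, -1.91339346e-05,
        1.38617888e+00, -2.10096504e-01]), 'dq': array([-0.00054626, -0.00117002, -0.00296424, -0.00071414, -0.00031895,
       -0.00145599]), 'effort': array([-7.58179976e-05, -3.86501992e+01, -3.22961283e+01,  7.03770085e-02,
        3.39505810e-02, -4.61362379e-05]), 'eef_pos': array([0.1690189 , 0.54902221, 0.21373953]), 'tool_rot': array([[ 2.94376353e-01, -7.80958896e-04, -9.55689255e-01],
       [ 9.55688227e-01, -1.43837257e-03,  2.94377212e-01],
       [-1.60453371e-03, -9.99998661e-01,  3.22930351e-04]]), 'wrist_force': array([ 1.03655228,  0.38557076, -0.11909165]), 'moment': array([-0.00694829, -0.03166228,  0.0124504 ]), 'grip_width': 0.09185026750459861}
0.0187
```

View pics/scene0.png

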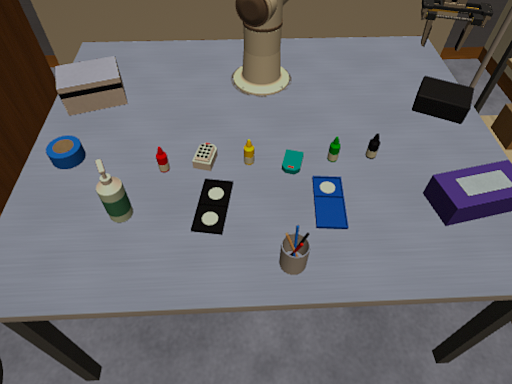

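View pics/top0.png

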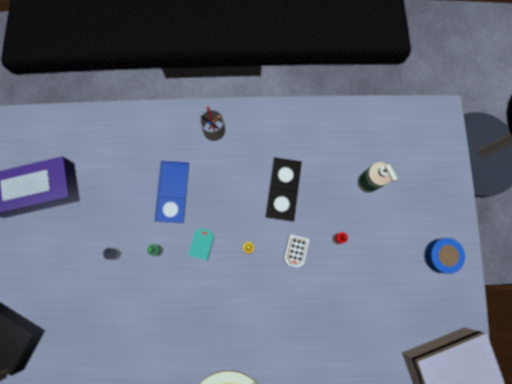

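```bash
cat > h.py <<'E'
import numpy as np, cv2
from plant import arm
def ray(n,u,v):
    c=arm.camera_model(n); f=192/np.tan(np.radians(c["vertical_fov"])/2)
    x=np.array([(u-c["cx"])/f,(v-c["cy"])/f]); r=x.copy()
    for _ in range(20): r=x/(1+c["k1"]*(r@r))
    d=c["R"].T@np.array([r[0],r[1],1.]); o=-c["R"].T@c["t"]; return o,d
def onz(n,u,v,z):
    o,d=ray(n,u,v); return o+d*(z-o[2])/d[2]
def proj(n,X):
    c=arm.camera_model(n); f=192/np.tan(np.radians(c["vertical_fov"])/2)
    p=c["R"]@np.array(X)+c["t"]; r=p[:2]/p[2]; r=r*(1+c["k1"]*(r@r)); return r*f+[c["cx"],c["cy"]]
def load(p): return cv2.imread(p)
def tri(u1,u2):
    o1,d1=ray("scene",*u1);o2,d2=ray("top",*u2)
    A=np.stack([d1,-d2],1); s=np.linalg.lstsq(A,o2-o1,rcond=None)[0]
    p,q=o1+s[0]*d1,o2+s[1]*d2; return (p+q)/2,np.linalg.norm(p-q)
def blobs(mask,mn=15):
    n,l,st,ce=cv2.connectedComponentsWithStats(mask.astype(np.uint8))
    return [(st[i],ce[i],l==i) for i in range(1,n) if st[i][4]>=mn]
E
python3 - <<'E'
import cv2
a=cv2.imread('pics/top0.png')[145:280,90:390]; cv2.imwrite('pics/topc.png',cv2.resize(a,None,fx=2.66,fy=2.66,interpolation=cv2.INTER_CUBIC))
a=cv2.imread('pics/scene0.png')[125:240,140:400]; cv2.imwrite('pics/scc.png',cv2.resize(a,None,fx=3,fy=3,interpolation=cv2.INTER_CUBIC))
E
```

```text
(no output)
```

View pics/topc.png

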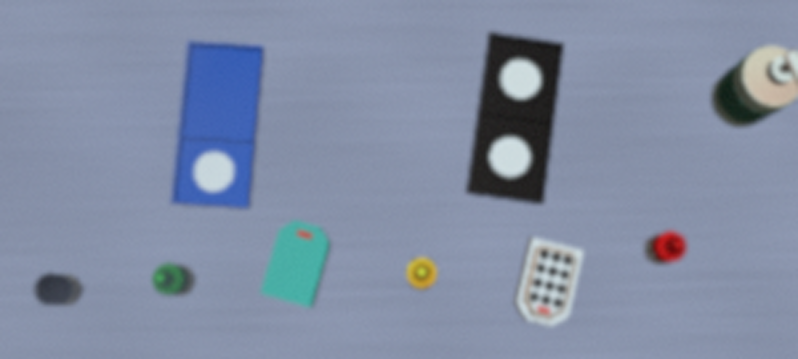

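View pics/scc.png

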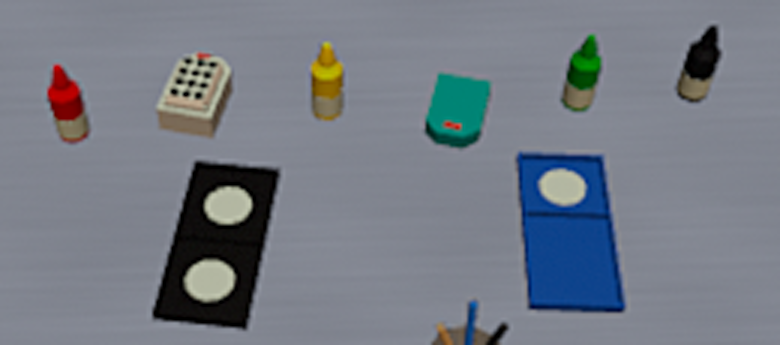

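```bash
cat > m.py <<'E'
from h import *
def meas(st,tp):
    out={}
    S=load(st);T=load(tp)
    return S,T
E
python3 - <<'E'
from h import *
T=load('pics/top0.png');S=load('pics/scene0.png')
def hsv(i): return cv2.cvtColor(i,cv2.COLOR_BGR2HSV)
H=hsv(T);G=hsv(S)
def m(H,lo,hi): return cv2.inRange(H,np.array(lo),np.array(hi))
R={'red':([0,150,60],[6,255,255]),'green':([50,120,40],[72,255,255]),'yellow':([18,130,80],[32,255,255]),'teal':([76,120,60],[92,255,255]),'blue':([100,150,60],[120,255,255])}
for k,(lo,hi) in R.items():
    for n,I in(('top',H),('scene',G)):
        for st,ce,_ in blobs(m(I,lo,hi),12): print(k,n,st,ce.round(1))
# dark & white
for n,I in(('top',H),('scene',G)):
    for st,ce,_ in blobs(m(I,[0,0,0],[179,120,70]),30): print('dark',n,st,ce.round(1))
    for st,ce,_ in blobs(m(I,[0,0,170],[179,60,255]),30): print('white',n,st,ce.round(1))
E
```

```text
red top [208 112   4   8  15] [209.8 115.5]
red top [336 234  10   9  58] [340.3 237.6]
red scene [156 147  12  18 125] [161.1 157.2]
red scene [294 242  10  10  31] [298.9 246.5]
green top [152 246   6   8  19] [155.5 248.7]
green scene [329 137  11  18 130] [334.6 146.6]
green scene [103 197  26  19 122] [117.2 207.4]
yellow top [244 243  10  10  83] [248.2 247.3]
yellow scene [466   7  13   3  20] [472.2   7.7]
yellow scene [429   9  29   4  47] [442.7  10.4]
yellow scene [244 139  10  19 144] [248.4 149.4]
teal top [189 229  24  31 482] [200.9 244.4]
teal scene [282 150  21  24 367] [292.1 160.9]
blue top [ 156  162   32   60 1315] [172.1 188.3]
blue top [426 239  39  34 602] [444.6 255.2]
blue scene [ 46 136  37  33 682] [ 65.3 153.9]
blue scene [ 313  176   35   53 1362] [329.3 204.4]
blue scene [294 226   5  22  47] [295.9 236.8]
dark top [    0     0   411    78 26904] [200.8  33.6]
dark top [454   0  58   3  66] [484.3   0.8]
dark top [477  96  35  63 557] [498.  139.7]
dark top [202 113  13  13  70] [205.8 119.2]
dark top [211 112   7   7  30] [213.8 114.2]
dark top [205 12
[... 1607 characters left out ...]
  56 1126] [212.  206.6]
dark scene [107 197  26  18 192] [118.9 207.6]
dark scene [297 233  12  22  70] [304.7 243.1]
dark scene [280 251   4  16  37] [280.9 257.5]
dark scene [ 432  300   80   63 2011] [474.5 330.7]
dark scene [   2  321  100   60 2259] [ 57.3 346.9]
dark scene [  0 359   3  25  56] [  0.8 372.7]
white scene [234  67  55  27 513] [261.1  83.1]
white scene [202 144  15  20  36] [211.  154.7]
white scene [ 96 159   8  13  62] [ 99.2 165. ]
white scene [100 173  10   8  35] [104.6 177.4]
white scene [ 96 182  25  13 212] [108.1 188.5]
white scene [320 182  15  11 124] [327.1 186.8]
white scene [209 188  15  11 128] [215.7 192.9]
white scene [202 212  16  13 152] [209.6 217.8]
```

```bash
python3 - <<'E'
from h import *
for n in('top','scene'):
    c=arm.camera_model(n); print(n,(-c["R"].T@c["t"]).round(3))
print('discs')
for a,s,t in(('blue',(327.1,186.8),(169.9,209)),('blkA',(215.7,192.9),(281.3,203.6)),('blkB',(209.6,217.8),(285.3,174.3))):
    print(a,onz('scene',*s,.004)[:2].round(4),onz('top',*t,.004)[:2].round(4))
T=load('pics/top0.png');S=load('pics/scene0.png')
# bottles: scene tip
H=cv2.cvtColor(S,cv2.COLOR_BGR2HSV);HT=cv2.cvtColor(T,cv2.COLOR_BGR2HSV)
R={'red':([0,150,40],[8,255,255]),'green':([50,100,30],[72,255,255]),'yellow':([18,130,60],[32,255,255]),'black':([0,0,0],[179,120,60])}
box={'red':(156,147,161),'green':(329,137,335),'yellow':(244,139,249),'black':(367,134,374)}
for k,(lo,hi) in R.items():
    M=cv2.inRange(H,np.array(lo),np.array(hi))
    x,y,_=box[k]; sub=M[y-3:y+22,x-3:x+18]
    ys,xs=np.nonzero(sub); ys+=y-3; xs+=x-3
    top=ys.min(); tip=(xs[ys<=top+1].mean(),top-.5+.5)
    # body: lower rows
    bot=[(r,xs[ys==r].mean(),(ys==r).sum()) for r in range(top,ys.max()+1)]
    print(k,'tip',tip,onz('scene',*tip,.089)[:2].round(4),[(int(r),round(float(c),1),int(n)) for r,c,n in bot])
for k,t in(('red',(340.3,237.6)),('yellow',(248.2,247.3)),('green',(154,249))): print(k,'top z=.06',onz('top',*t,.06)[:2].round(4))
E
python3 - <<'E'
import cv2
T=cv2.imread('pics/top0.png');S=cv2.imread('pics/scene0.png')
f=lambda a:cv2.resize(a,(380,380),interpolation=cv2.INTER_NEAREST)
import numpy as np
r1=np.hstack([f(T[225:263,180:218]),f(T[232:270,279:317])])
cv2.imwrite('pics/z1.png',r1)
r2=np.hstack([f(S[142:180,273:311]),f(S[138:176,186:224])])
cv2.imwrite('pics/z2.png',r2)
b=[f(T[y-15:y+15,x-15:x+15])[::2,::2] for x,y in((340,238),(248,248),(155,249),(111,253))]
cv2.imwrite('pics/z3.png',np.hstack(b))
E
```

```text
top [ 0.401 -0.064  1.115]
scene [ 1.237 -0.09   0.826]
discs
blue [0.5551 0.1598] [0.5555 0.1602]
blkA [ 0.5647 -0.1629] [ 0.5641 -0.1632]
blkB [ 0.6512 -0.1778] [ 0.6508 -0.1784]
red tip (np.float64(158.66666666666666), np.float64(147.0)) [ 0.4588 -0.3206] [(147, 159.0, 1), (148, 158.5, 2), (149, 159.0, 3), (150, 159.5, 4), (151, 159.5, 4), (152, 160.0, 5), (153, 161.0, 7), (154, 160.5, 8), (155, 161.0, 9), (156, 160.5, 10), (157, 161.0, 9), (158, 161.5, 10), (159, 161.5, 10), (160, 162.0, 9), (161, 162.5, 10), (162, 162.0, 9), (163, 162.0, 9), (164, 161.5, 6)]
green tip (np.float64(336.6666666666667), np.float64(136.0)) [0.4329 0.1955] [(136, 337.0, 1), (137, 336.5, 2), (138, 336.0, 3), (139, 336.5, 4), (140, 336.0, 5), (141, 336.0, 5), (142, 335.0, 7), (143, 334.5, 8), (144, 334.5, 10), (145, 334.5, 10), (146, 334.5, 10), (147, 335.0, 9), (148, 334.5, 10), (149, 333.5, 10), (150, 333.5, 10), (151, 333.5, 10), (152, 334.0, 9), (153, 334.0, 7), (154, 334.5, 4)]
yellow tip (np.float64(248.2), np.float64(139.0)) [ 0.4356 -0.0647] [(139, 248.5, 2), (140, 248.0, 3), (141, 248.5, 4), (142, 248.5, 4), (143, 248.0, 5), (144, 248.5, 6), (145, 248.0, 7), (146, 248.5, 10), (147, 248.5, 10), (148, 248.5, 10), (149, 248.5, 10), (150, 248.5, 10), (151, 248.5, 10), (152, 248.5, 10), (153, 248.5, 10), (154, 248.0, 9), (155, 248.5, 10), (156, 248.0, 9), (157, 249.0, 5)]
black tip (np.float64(377.0), np.float64(134.0)) [0.4289 0.3166] [(134, 377.0, 3), (135, 377.0, 3), (136, 376.3, 3), (137, 376.3, 3), (138, 375.8, 4), (139, 374.8, 5), (140, 373.8, 6), (141, 373.9, 7), (142, 374.5, 10), (143, 373.6, 10), (144, 373.5, 8), (145, 373.5, 8), (146, 372.5, 10), (147, 372.4, 8), (148, 372.4, 8), (149, 372.1, 10), (150, 373.0, 7), (151, 373.5, 2)]
red top z=.06 [ 0.4584 -0.3158]
yellow top z=.06 [ 0.4387 -0.0644]
green top z=.06 [0.4392 0.1911]
```

View pics/z1.png

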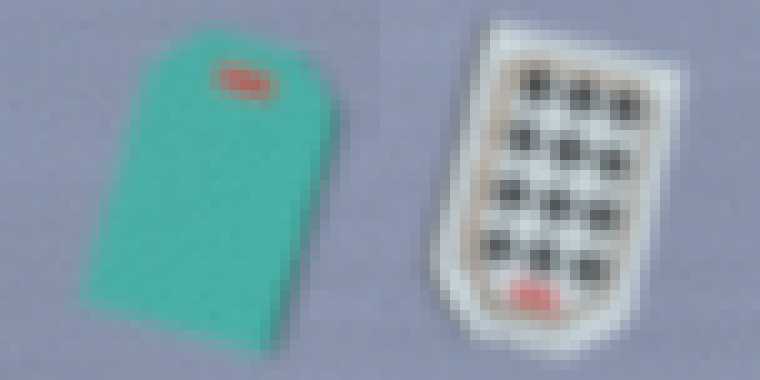

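View pics/z2.png

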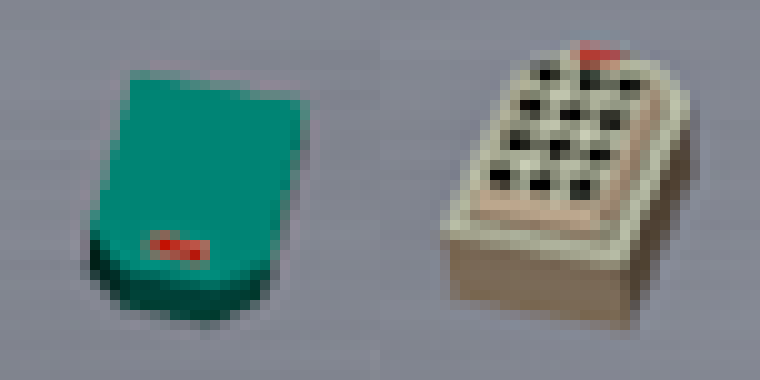

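View pics/z3.png

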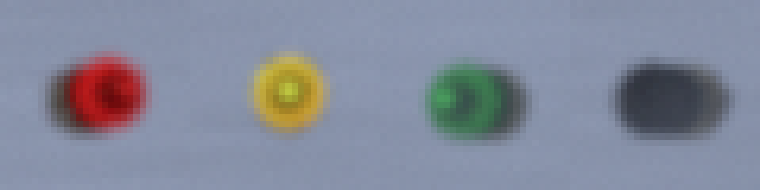

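```bash
cat > det.py <<'E'
from h import *
def hv(I): return cv2.cvtColor(I,cv2.COLOR_BGR2HSV)
def rng(H,lo,hi): return cv2.inRange(H,np.array(lo),np.array(hi))
def subpoly(mask,n,z):
    "mask -> world points of hull at height z (upsampled contour), min-area rect"
    c=max(cv2.findContours(mask,cv2.RETR_EXTERNAL,cv2.CHAIN_APPROX_NONE)[0],key=cv2.contourArea)
    return c
def rect_world(mask,n,z,up=8):
    # mask given at up-scaled resolution (pixel u_up -> (u_up+.5)/up-.5)
    c=max(cv2.findContours(mask,cv2.RETR_EXTERNAL,cv2.CHAIN_APPROX_NONE)[0],key=cv2.contourArea)[:,0,:]
    P=np.array([onz(n,(u+.5)/up-.5,(v+.5)/up-.5,z)[:2] for u,v in c[::3]])
    r=cv2.minAreaRect((P*1000).astype(np.float32)); (cx,cy),(w,h),a=r
    if w<h: w,h,a=h,w,a+90
    a=(a+90)%180-90
    return np.array([cx,cy]).round(1),(round(w,1),round(h,1)),round(a,1),P
def up(I,x0,y0,x1,y1,k=8):
    # upscaled full-coords: returns mask-able image embedded offset
    return cv2.resize(I,None,fx=k,fy=k,interpolation=cv2.INTER_CUBIC)
E
python3 - <<'E'
from det import *
T=load('pics/top0.png'); k=8
def crop(x0,y0,x1,y1):
    B=np.zeros((384*k,512*k,3),np.uint8); 
    B[y0*k:y1*k,x0*k:x1*k]=cv2.resize(T[y0:y1,x0:x1],None,fx=k,fy=k,interpolation=cv2.INTER_CUBIC); return hv(B)
big=hv(cv2.resize(T,None,fx=k,fy=k,interpolation=cv2.INTER_CUBIC))
m=np.zeros(big.shape[:2],np.uint8)
def box(x0,y0,x1,y1): 
    z=np.zeros(big.shape[:2],np.uint8); z[y0*k:y1*k,x0*k:x1*k]=255; return z
lid=rng(big,[74,90,110],[95,255,255])&box(180,222,222,268)
print('lid',rect_world(lid,'top',.018)[:3])
lidall=rng(big,[70,90,50],[95,255,255])&box(180,222,222,268)
print('lidall',rect_world(lidall,'top',.018)[:3])
bl=rng(big,[100,140,60],[125,255,255])&box(145,155,200,230); print('blue',rect_world(bl,'top',.010)[:3])
bk=rng(big,[0,0,0],[179,255,85])&box(255,150,312,228); print('black',rect_world(bk,'top',.010)[:3])
bg=big[250*k,270*k]; print(bg)
# rack: saturation lower than background
for s in(55,65,75):
    rk=((big[...,1]<s)&(big[...,2]>120)).astype(np.uint8)*255&box(282,230,315,270); print('rack',s,rect_world(rk,'top',.030)[:3])
# red bars
for nm,b,z in(('lidbar',(190,226,216,238),.018),('rackbar',(288,255,305,268),.042)):
    mm=(((big[...,0]<12)|(big[...,0]>168))&(big[...,1]>70)).astype(np.uint8)*255&box(*b)
    ys,xs=np.nonzero(mm); print(nm,onz('top',xs.mean()/k-.44,ys.mean()/k-.44,z)[:2].round(4),len(xs)/64)
for nm,b,lo,hi in(('red',(325,225,355,250),[0,150,90],[8,255,255]),('red2',(325,225,355,250),[170,150,90],[180,255,255]),('green',(140,235,172,262),[50,90,70],[80,255,255]),('yellow',(235,235,262,262),[15,120,80],[35,255,255])):
    mm=rng(big,lo,hi)&box(*b); ys,xs=np.nonzero(mm)
    if len(xs): print(nm,onz('top',xs.mean()/k-.44,ys.mean()/k-.44,.058)[:2].round(4),len(xs)/64, (xs.max()-xs.min())/8)
E
```

```text
lid (array([455. ,  67.7]), (84.6, 57.4), -16.7)
lidall (array([455. ,  67.7]), (84.6, 57.4), -16.7)
blue (array([607.4, 154.6]), (176.4, 80.5), -4.8)
black (array([ 607.2, -170.9]), (178.1, 81.0), -9.8)
[110  50 172]
rack 55 (array([ 430.7, -203.1]), (110.9, 92.4), -2.1)
rack 65 (array([ 430.7, -203.1]), (110.9, 92.4), -2.1)
rack 75 (array([ 430.7, -203.1]), (110.9, 92.4), -2.1)
lidbar [0.4838 0.0595] 5.75
rackbar [ 0.3981 -0.1885] 5.921875
red [ 0.4588 -0.3154] 58.265625 10.375
red2 [ 0.4596 -0.3221] 35.15625 10.625
green [0.4382 0.194 ] 86.0 11.375
yellow [ 0.439  -0.0641] 87.59375 10.25
```

```bash
python3 - <<'E'
from det import *
T=load('pics/top0.png'); S=load('pics/scene0.png'); k=8
def big(I): return hv(cv2.resize(I,None,fx=k,fy=k,interpolation=cv2.INTER_CUBIC))
B=big(T)
def box(x0,y0,x1,y1): 
    z=np.zeros(B.shape[:2],np.uint8); z[y0*k:y1*k,x0*k:x1*k]=255; return z
for s in(22,28,34):
    rk=((B[...,1]<s)&(B[...,2]>60)).astype(np.uint8)*255&box(280,230,315,270); rk=cv2.morphologyEx(rk,cv2.MORPH_CLOSE,np.ones((25,25),np.uint8))
    print('rack',s,rect_world(rk,'top',.030)[:3])
# dots
dk=(B[...,2]<110).astype(np.uint8)*255&box(284,236,310,264)
P=[]
for st,ce,_ in blobs(dk,100):
    p=onz('top',ce[0]/k-.44,ce[1]/k-.44,.042); P.append(p[:2]); 
P=np.array(P); print(len(P),P.mean(0).round(4),P.round(4).tolist())
BS=big(S)
z=np.zeros(B.shape[:2],np.uint8); z[142*k:170*k,188*k:220*k]=255
dk=(BS[...,2]<90).astype(np.uint8)*255&z
Q=np.array([onz('scene',ce[0]/k-.44,ce[1]/k-.44,.042)[:2] for st,ce,_ in blobs(dk,60)]); print(len(Q),Q.mean(0).round(4),Q.round(4).tolist())
for nm,t,s,zz in(('jar',(213,125),(294,240),.085),('soap',(378,176),(110,188),.12)): print(nm,onz('top',*t,zz)[:2].round(3),onz('scene',*s,zz)[:2].round(3))
E
```

```text
rack 22 (array([ 426.8, -195.1]), (81.0, 56.0), -15.3)Traceback (most recent call last):
  File "<stdin>", line 9, in <module>
  File "det.py", line 11, in rect_world
    P=np.array([onz(n,(u+.5)/up-.5,(v+.5)/up-.5,z)[:2] for u,v in c[::3]])
                ~~~^^^^^^^^^^^^^^^^^^^^^^^^^^^^^^^
  File "h.py", line 9, in onz
    o,d=ray(n,u,v); return o+d*(z-o[2])/d[2]
        ~~~^^^^^^^
  File "h.py", line 4, in ray
    c=arm.camera_model(n); f=192/np.tan(np.radians(c["vertical_fov"])/2)
ValueError: time passes only in moves, steps and waits
```

```bash
python3 - <<'E'
import re
s=open('h.py').read()
s=s.replace('from plant import arm\n','from plant import arm\nCM={n:arm.camera_model(n) for n in("scene","top")}\n',1).replace('c=arm.camera_model(n)','c=CM[n]')
open('h.py','w').write(s)
E
cat > r.py <<'E'
from det import *
import sys
T=load('pics/top0.png'); S=load('pics/scene0.png'); k=8
def big(I): return hv(cv2.resize(I,None,fx=k,fy=k,interpolation=cv2.INTER_CUBIC))
B=big(T)
def box(x0,y0,x1,y1): 
    z=np.zeros(B.shape[:2],np.uint8); z[y0*k:y1*k,x0*k:x1*k]=255; return z
for s in(18,22,26,30):
    rk=((B[...,1]<s)&(B[...,2]>60)).astype(np.uint8)*255&box(280,230,315,270); rk=cv2.morphologyEx(rk,cv2.MORPH_CLOSE,np.ones((25,25),np.uint8))
    print('rack',s,rect_world(rk,'top',.030)[:3])
dk=(B[...,2]<110).astype(np.uint8)*255&box(284,236,310,264)
P=[]
for st,ce,_ in blobs(dk,100):
    p=onz('top',ce[0]/k-.44,ce[1]/k-.44,.042); P.append(p[:2]); 
P=np.array(P); print(len(P),P.mean(0).round(4),P.round(4).tolist())
BS=big(S)
dk=(BS[...,2]<90).astype(np.uint8)*255&box(188,142,220,170)
Q=np.array([onz('scene',ce[0]/k-.44,ce[1]/k-.44,.042)[:2] for st,ce,_ in blobs(dk,60)]); print(len(Q),Q.mean(0).round(4),Q.round(4).tolist())
for nm,t,s,zz in(('jar',(213,125),(294,240),.085),('soap',(378,176),(110,188),.12)): print(nm,onz('top',*t,zz)[:2].round(3),onz('scene',*s,zz)[:2].round(3))
E
python3 r.py
```

```text
rack 18 (array([ 426.9, -195.3]), (79.4, 53.5), -15.9)
rack 22 (array([ 426.8, -195.1]), (81.0, 56.0), -15.3)
rack 26 (array([ 426.6, -194.9]), (82.9, 57.6), -15.5)
rack 30 (array([ 426.6, -194.9]), (84.6, 58.6), -15.6)
12 [ 0.4309 -0.1976] [[0.4564, -0.1915], [0.453, -0.2041], [0.4496, -0.2158], [0.4417, -0.1872], [0.4381, -0.1996], [0.4344, -0.2119], [0.4268, -0.1834], [0.4233, -0.1956], [0.42, -0.208], [0.4124, -0.1788], [0.409, -0.1913], [0.4056, -0.2041]]
13 [ 0.4331 -0.1954] [[0.4052, -0.2041], [0.4085, -0.1911], [0.4114, -0.179], [0.4193, -0.2083], [0.4229, -0.1958], [0.4262, -0.184], [0.4342, -0.2114], [0.469, -0.1689], [0.4372, -0.1994], [0.4408, -0.1872], [0.4487, -0.2159], [0.4521, -0.2039], [0.4549, -0.1918]]
jar [0.779 0.026] [0.781 0.03 ]
soap [ 0.615 -0.414] [ 0.633 -0.414]
```

```bash
cat > go.py <<'E'
import sys,numpy as np
from plant import arm
s=arm.read_state(); p=s["eef_pos"];R=s["tool_rot"]
yaw=np.degrees(np.arctan2(R[1,0],R[0,0]))
print("t",round(s["t"],2),"p",p.round(4),"yaw",yaw.round(2),"q6",s["joints"][5].round(2),"w",round(s["grip_width"],4),"F",s["wrist_force"].round(1),"tilt xz",R[2,0].round(4),R[2,2].round(4))
if len(sys.argv)>1:
    x,y,z,w=map(float,sys.argv[1:5])
    c,sn=np.cos(np.radians(w)),np.sin(np.radians(w))
    Rt=np.array([[c,0,-sn],[sn,0,c],[0,-1,0]])
    print("shift now-axes",(R.T@([x,y,z]-p)*1000).round(1),"target-axes",(Rt.T@([x,y,z]-p)*1000).round(1),"mm; turn", np.degrees(__import__('cv2').Rodrigues(R.T@Rt)[0].ravel()).round(2))
E
python3 go.py 0.427 -0.195 0.12 74.2
```

```text
t 0.1 p [0.169  0.549  0.2137] yaw 72.88 q6 -0.21 w 0.0919 F [ 1.   0.4 -0.1] tilt xz -0.0016 0.0003
shift now-axes [-635.    94.6 -465.6] target-axes [-645.7   93.7 -450.8] mm; turn [-0.02 -1.32 -0.09]
```

Emit:
carry_out(
  rows=[0.0919,-0.048,0,-0.035,0,0,0,0.0919,-0.048,0,-0.035,0,0,0,0.0919,-0.048,0,-0.035,0,0,0,0.0919,-0.048,0,-0.035,0,0,0,0.0919,-0.048,0,-0.035,0,0,0,0.0919,-0.048,0,-0.035,0,0,0,0.0919,-0.048,0,-0.035,0,0,0,0.0919,-0.048,0,-0.035,0,0,0,0.0919,-0.048,0,-0.035,0,0,0,0.0919,-0.048,0,-0.035,0,0,0,0.0919,-0.048,0,-0.035,0,0,0,0.0919,-0.048,0,-0.035,0,0,0],
)

```text
t: 1.6
eef_pos: [0.4057, -0.1432, 0.2121]
tool_rot: [[0.288, 0.002, -0.958], [0.958, -0.005, 0.288], [-0.004, -1.0, -0.003]]
wrist_force: [1.2, 1.0, -1.0]
grip_width: 0.0916
```

```bash
python3 go.py 0.427 -0.195 0.08 74.2
```

```text
t 1.6 p [ 0.4057 -0.1432  0.2121] yaw 73.27 q6 -1.9 w 0.0916 F [ 1.2  1.  -1. ] tilt xz -0.0039 -0.0035
shift now-axes [-43.  132.4 -34.8] target-axes [-44.1 132.1 -34.6] mm; turn [ 0.2  -0.93 -0.23]
```

Emit:
carry_out(
  rows=[0.0919,-0.022,0.03,-0.017,0.2,-0.9,-0.2,0.0919,-0.021,0.04,-0.017,0,0,0,0.0919,0,0.04,0,0,0,0,0.0919,0,0.015,0,0,0,0,0.0919,0,0,0,0,0,0],
)

```text
t: 2.22
eef_pos: [0.4273, -0.2006, 0.0841]
tool_rot: [[0.279, 0.001, -0.96], [0.96, -0.001, 0.279], [-0.001, -1.0, -0.001]]
wrist_force: [-0.5, 0.1, 1.3]
grip_width: 0.0918
```

```bash
python3 go.py 0.427 -0.195 0.011 74.2; python3 - <<'E'
from h import *
for n in("scene","top"): cv2.imwrite(f"pics/{n}1.png",arm.snapshot(n)[:,:,::-1])
a=load('pics/scene1.png')[90:200,140:300]; cv2.imwrite('pics/s1c.png',cv2.resize(a,None,fx=4,fy=4))
E
```

```text
t 2.23 p [ 0.4273 -0.2006  0.0841] yaw 73.82 q6 -1.98 w 0.0918 F [-0.5  0.1  1.3] tilt xz -0.0008 -0.0008
shift now-axes [ 5.4 73.1  1.9] target-axes [ 5.3 73.1  1.8] mm; turn [ 0.05 -0.38 -0.05]
```

View pics/s1c.png

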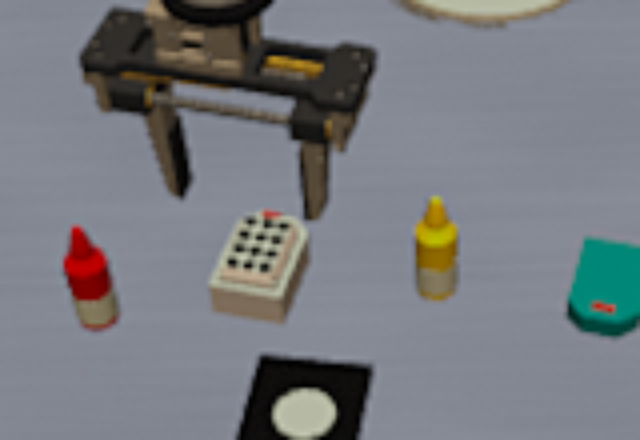

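The open gripper is centred over the rack (crop about 265,240), with the fingers on either side and clear of red and yellow. I'm descending and gripping.

Emit:
carry_out(
  rows=[0.0919,0.005,0.02,0.002,0,-0.4,0,0.0919,0,0.02,0,0,0,0,0.0919,0,0.02,0,0,0,0,0.0919,0,0.01,0,0,0,0,0.0919,0,0.002,0,0,0,0],
)

```text
t: 2.95
eef_pos: [0.4353, -0.2003, 0.0214]
tool_rot: [[0.269, 0.018, -0.963], [0.963, -0.015, 0.269], [-0.01, -1.0, -0.021]]
wrist_force: [-0.9, 0.8, -1.1]
grip_width: 0.092
```

```bash
python3 go.py 0.427 -0.195 0.011 74.2
```

```text
t 2.95 p [ 0.4353 -0.2003  0.0214] yaw 74.4 q6 -1.98 w 0.092 F [-0.9  0.8 -1.1] tilt xz -0.0097 -0.0211
shift now-axes [ 3.  10.2  9.6] target-axes [ 2.9 10.4  9.4] mm; turn [ 1.21  0.21 -0.56]
```

Emit:
carry_out(
  rows=[0.0919,0.003,0.005,0.009,1.2,0.2,-0.5,0.0919,0,0,0,0,0,0,0.0919,0,0,0,0,0,0],
)

```text
t: 3.32
eef_pos: [0.4283, -0.1957, 0.0178]
tool_rot: [[0.272, 0.001, -0.962], [0.962, -0.002, 0.272], [-0.002, -1.0, -0.002]]
wrist_force: [0.1, -0.7, 0.1]
grip_width: 0.0915
```

```bash
python3 go.py 0.427 -0.195 0.011 74.2
```

```text
t 3.33 p [ 0.4283 -0.1957  0.0178] yaw 74.21 q6 -1.98 w 0.0915 F [ 0.1 -0.7  0.1] tilt xz -0.0018 -0.0019
shift now-axes [0.3 6.8 1.4] target-axes [0.3 6.8 1.4] mm; turn [ 0.11  0.01 -0.1 ]
```

Emit:
carry_out(
  rows=[0.0919,0,0.007,0.001,0,0,0,0.0919,0,0,0,0,0,0,0.05,0,0,0,0,0,0,0.05,0,0,0,0,0,0,0.05,0,0,0,0,0,0,0.05,0,0,0,0,0,0,0.05,0,0,0,0,0,0],
  force=25,
)

```text
t: 4.2
eef_pos: [0.4275, -0.1957, 0.0106]
tool_rot: [[0.272, 0.002, -0.962], [0.962, -0.003, 0.272], [-0.002, -1.0, -0.002]]
wrist_force: [1.0, 0.2, -0.2]
grip_width: 0.0562
```

```bash
python3 go.py 0.427 -0.195 0.16 74.2
```

```text
t 4.2 p [ 0.4275 -0.1957  0.0106] yaw 74.2 q6 -1.98 w 0.0562 F [ 1.   0.2 -0.2] tilt xz -0.0021 -0.0025
shift now-axes [   0.2 -149.4    0.3] target-axes [   0.5 -149.4    0.6] mm; turn [ 0.14 -0.   -0.12]
```

Emit:
carry_out(
  rows=[0.05,0,-0.02,0,0,0,0,0.05,0,-0.04,0,0,0,0,0.05,0,-0.04,0,0,0,0,0.05,0,-0.03,0,0,0,0,0.05,0,0,0,0,-5,0,0.05,0,0,0,0,-5,0,0.05,0,0,0,0,0,0],
)

```text
t: 5.08
eef_pos: [0.4255, -0.1937, 0.143]
tool_rot: [[0.097, -0.002, -0.995], [0.995, 0.001, 0.097], [0.0, -1.0, 0.002]]
wrist_force: [0.9, -0.2, -1.1]
grip_width: 0.0559
```

```bash
python3 go.py 0.6433 0.1517 0.13 84.7
```

```text
t 5.08 p [ 0.4255 -0.1937  0.143 ] yaw 84.44 q6 -2.16 w 0.0559 F [ 0.9 -0.2 -1.1] tilt xz 0.0004 0.0018
shift now-axes [ 364.9   12.8 -183.4] target-axes [ 364.1   13.  -185. ] mm; turn [-0.1  -0.26  0.02]
```

Emit:
carry_out(
  rows=[0.05,0.02,0,-0.01,0,0,0,0.05,0.036,0,-0.018,0,0,0,0.05,0.036,0,-0.018,0,0,0,0.05,0.036,0,-0.018,0,0,0,0.05,0.036,0,-0.018,0,0,0,0.05,0.036,0,-0.018,0,0,0,0.05,0.036,0,-0.018,0,0,0,0.05,0.036,0,-0.018,0,0,0,0.05,0.036,0,-0.018,0,0,0,0.05,0.036,0,-0.018,0,0,0,0.05,0.02,0,-0.011,0,0,0,0.05,0,0,0,0,0,0],
)

```text
t: 6.58
eef_pos: [0.6493, 0.1601, 0.1349]
tool_rot: [[0.121, -0.013, -0.993], [0.993, 0.002, 0.121], [0.0, -1.0, 0.013]]
wrist_force: [-0.2, 0.6, -1.8]
grip_width: 0.0559
```

```bash
python3 go.py 0.6433 0.1517 0.05 84.7
```

```text
t 6.58 p [0.6493 0.1601 0.1349] yaw 83.04 q6 -1.39 w 0.0559 F [-0.2  0.6 -1.8] tilt xz 0.0001 0.0131
shift now-axes [-9.1 84.9  3.8] target-axes [-9.  84.9  5.2] mm; turn [-0.75 -1.66  0.02]
```

Emit:
carry_out(
  rows=[0.05,-0.009,0.02,0.004,-0.7,-1.7,0,0.05,0,0.03,0,0,0,0,0.05,0,0.03,0,0,0,0,0.05,0,0,0,0,0,0,0.05,0,0,0,0,0,0],
)

```text
t: 7.2
eef_pos: [0.6417, 0.1475, 0.0531]
tool_rot: [[0.097, -0.003, -0.995], [0.995, -0.002, 0.097], [-0.002, -1.0, 0.003]]
wrist_force: [0.7, 0.0, -1.3]
grip_width: 0.0556
```

```bash
python3 go.py 0.6433 0.1517 0.0145 84.7; python3 - <<'E'
from h import *
for n in("scene","top"): cv2.imwrite(f"pics/{n}2.png",arm.snapshot(n)[:,:,::-1])
a=load('pics/scene2.png')[110:260,240:400]; b=load('pics/top2.png')[125:275,110:270]
cv2.imwrite('pics/s2c.png',cv2.resize(np.hstack([a,b]),None,fx=2.5,fy=2.5))
E
```

```text
t 7.2 p [0.6417 0.1475 0.0531] yaw 84.41 q6 -1.43 w 0.0556 F [ 0.7  0.  -1.3] tilt xz -0.0018 0.0028
shift now-axes [ 4.5 38.6 -1.3] target-axes [ 4.4 38.6 -1.2] mm; turn [-0.16 -0.29 -0.1 ]
```

View pics/s2c.png

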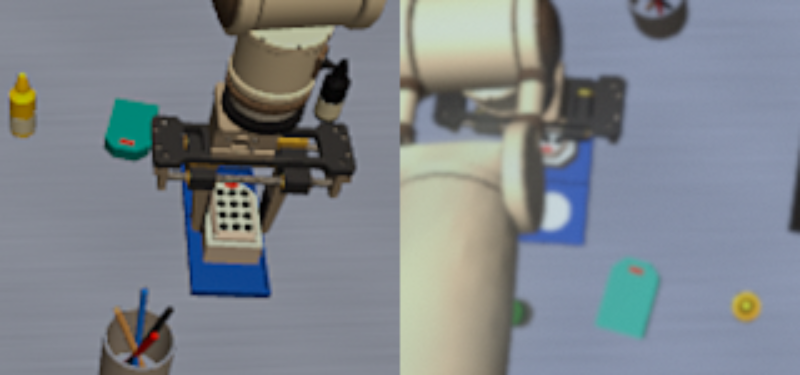

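The rack hangs over the long compartment (crop about 232,225), in line with the tray. I'm lowering it.

Emit:
carry_out(
  rows=[0.05,0.0045,0.012,-0.001,-0.2,-0.3,-0.1,0.05,0,0.012,0,0,0,0,0.05,0,0.007,0,0,0,0,0.05,0,0,0,0,0,0,0.05,0,0,0,0,0,0],
)

```text
t: 7.92
eef_pos: [0.6444, 0.1526, 0.0216]
tool_rot: [[0.091, 0.004, -0.996], [0.996, 0.0, 0.091], [0.0, -1.0, -0.004]]
wrist_force: [-0.6, 0.7, -1.2]
grip_width: 0.0556
```

```bash
python3 go.py 0.6433 0.1517 0.0145 84.7
```

```text
t 7.92 p [0.6444 0.1526 0.0216] yaw 84.76 q6 -1.43 w 0.0556 F [-0.6  0.7 -1.2] tilt xz 0.0005 -0.0037
shift now-axes [-1.   7.1  1. ] target-axes [-1.   7.1  1. ] mm; turn [0.21 0.06 0.03]
```

Emit:
carry_out(
  rows=[0.05,-0.001,0.004,0.001,0.2,0,0,0.05,0,0.003,0,0,0,0,0.05,0,0,0,0,0,0],
)

```text
t: 8.3
eef_pos: [0.6436, 0.1516, 0.0147]
tool_rot: [[0.091, 0.001, -0.996], [0.996, 0.001, 0.091], [0.001, -1.0, -0.001]]
wrist_force: [0.0, 0.1, -2.3]
grip_width: 0.0557
```

```bash
python3 go.py 0.6433 0.1517 0.0142 84.7
```

```text
t 8.3 p [0.6436 0.1516 0.0147] yaw 84.75 q6 -1.43 w 0.0557 F [ 0.   0.1 -2.3] tilt xz 0.0006 -0.0009
shift now-axes [0.1 0.5 0.4] target-axes [0.1 0.5 0.4] mm; turn [0.05 0.05 0.04]
```

Release, opening to 80 mm, and retreat straight up.

Emit:
carry_out(
  rows=[0.06,0,0,0,0,0,0,0.08,0,0,0,0,0,0,0.08,0,0,0,0,0,0,0.08,0,-0.02,0,0,0,0,0.08,0,-0.04,0,0,0,0,0.08,0,-0.05,0,0,0,0,0.08,0,-0.05,0,0,0,0,0.0919,-0.05,0,0.03,0,0,0,0.0919,-0.05,0,0.03,0,0,0,0.0919,0,0,0.03,0,0,0,0.0919,0,0,0,0,0,0],
)

```text
t: 9.68
eef_pos: [0.5472, 0.0572, 0.1942]
tool_rot: [[0.091, 0.021, -0.996], [0.996, -0.002, 0.091], [0.0, -1.0, -0.021]]
wrist_force: [0.1, -0.3, 0.9]
grip_width: 0.0921
```

```bash
python3 go.py 0.455 0.0677 0.08 73.4; python3 - <<'E'
from h import *
for n in("scene","top"): cv2.imwrite(f"pics/{n}3.png",arm.snapshot(n)[:,:,::-1])
a=load('pics/scene3.png')[110:260,240:400]; b=load('pics/top3.png')[125:275,110:270]
cv2.imwrite('pics/s3c.png',cv2.resize(np.hstack([a,b]),None,fx=2.5,fy=2.5))
E
```

```text
t 9.68 p [0.5472 0.0572 0.1942] yaw 84.8 q6 -1.6 w 0.0921 F [ 0.1 -0.3  0.9] tilt xz 0.0003 -0.021
shift now-axes [  2.1 112.2  95.1] target-axes [-16.3 114.2  91.3] mm; turn [ 1.2  11.4   0.14]
```

View pics/s3c.png

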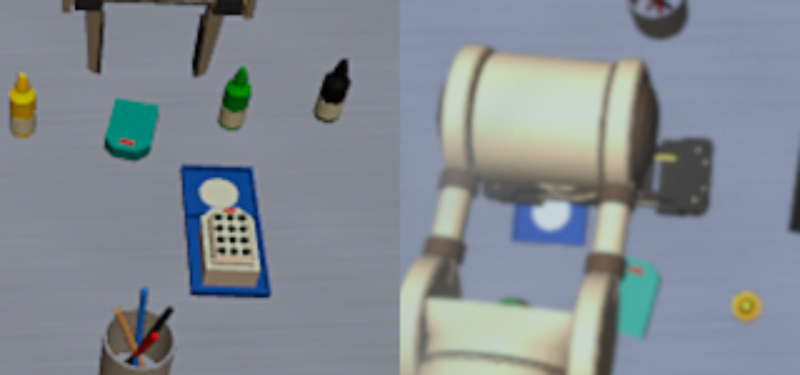

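The rack sits flat in the long compartment (crop about 230,245), with its red bar toward the disc. Next is the lid.

Emit:
carry_out(
  rows=[0.0919,0,0,0.045,1.2,5.7,0,0.0919,0,0,0.04,0,5.7,0,0.0919,-0.012,0.03,0.005,0,0,0,0.0919,0,0.04,0,0,0,0,0.0919,0,0.04,0,0,0,0,0.0919,0,0,0,0,0,0],
)

```text
t: 10.52
eef_pos: [0.4642, 0.0601, 0.0852]
tool_rot: [[0.287, 0.011, -0.958], [0.958, 0.0, 0.287], [0.003, -1.0, -0.011]]
wrist_force: [0.4, 0.7, 0.1]
grip_width: 0.0919
```

```bash
python3 go.py 0.455 0.0677 0.003 73.4;  python3 - <<'E'
from det import *
S=load('pics/scene3.png');k=8
B=hv(cv2.resize(S,None,fx=k,fy=k,interpolation=cv2.INTER_CUBIC))
m=np.zeros(B.shape[:2],np.uint8); m[192*k:218*k,322*k:345*k]=255
dk=(B[...,2]<80).astype(np.uint8)*255&m
Q=[];
for st,ce,_ in blobs(dk,60): Q.append(onz('scene',ce[0]/k-.44,ce[1]/k-.44,.045)[:2]); print(st,Q[-1].round(4))
E
```

```text
t 10.53 p [0.4642 0.0601 0.0852] yaw 73.3 q6 -1.41 w 0.0919 F [0.4 0.7 0.1] tilt xz 0.0033 -0.0109
shift now-axes [ 4.3 82.1 11.9] target-axes [ 4.6 82.2 11. ] mm; turn [ 0.62 -0.1   0.19]
[2608 1567   21   17  282] [0.6228 0.1408]
[2648 1568   18   17  243] [0.6239 0.1536]
[2682 1570   24   16  305] [0.625  0.1661]
[2612 1601   21   18  279] [0.6377 0.1397]
[2651 1604   21   18  280] [0.6393 0.1523]
[2688 1606   20   16  251] [0.6401 0.1646]
[2616 1638   21   18  299] [0.653  0.1382]
[2655 1639   19   18  282] [0.654  0.1508]
[2690 1640   24   17  320] [0.655  0.1631]
[2618 1673   23   19  315] [0.6677 0.1369]
[2659 1676   20   18  282] [0.6692 0.1494]
[2696 1678   24   17  336] [0.6702 0.1622]
```

Emit:
carry_out(
  rows=[0.0919,0.0045,0.02,0.012,0.6,-0.1,0.2,0.0919,0,0.02,0,0,0,0,0.0919,0,0.02,0,0,0,0,0.0919,0,0,0,0,0,0,0.0919,0,0,0,0,0,0],
)

```text
t: 11.15
eef_pos: [0.4592, 0.0698, 0.028]
tool_rot: [[0.283, 0.008, -0.959], [0.959, -0.001, 0.283], [0.001, -1.0, -0.008]]
wrist_force: [0.6, -0.3, -0.1]
grip_width: 0.0918
```

```bash
python3 go.py 0.455 0.0677 0.003 73.4
```

```text
t 11.15 p [0.4592 0.0698 0.028 ] yaw 73.54 q6 -1.39 w 0.0918 F [ 0.6 -0.3 -0.1] tilt xz 0.0014 -0.0084
shift now-axes [-3.3 24.9  3.6] target-axes [-3.2 25.   3.4] mm; turn [0.48 0.14 0.08]
```

Emit:
carry_out(
  rows=[0.0919,-0.003,0.012,0.0035,0.5,0,0,0.0919,0,0.009,0,0,0,0,0.0919,0,0,0,0,0,0,0.0919,0,0,0,0,0,0],
)

```text
t: 11.65
eef_pos: [0.4561, 0.0677, 0.0071]
tool_rot: [[0.283, 0.002, -0.959], [0.959, 0.001, 0.283], [0.002, -1.0, -0.002]]
wrist_force: [0.0, 0.0, -0.2]
grip_width: 0.0917
```

```bash
python3 go.py 0.455 0.0677 0.003 73.4
```

```text
t 11.65 p [0.4561 0.0677 0.0071] yaw 73.54 q6 -1.4 w 0.0917 F [ 0.   0.  -0.2] tilt xz 0.0019 -0.0019
shift now-axes [-0.4  4.1  1.1] target-axes [-0.4  4.1  1.1] mm; turn [0.11 0.14 0.11]
```

Emit:
carry_out(
  rows=[0.0919,0,0.004,0.001,0.1,0.1,0.1,0.0919,0,0,0,0,0,0,0.05,0,0,0,0,0,0,0.05,0,0,0,0,0,0,0.05,0,0,0,0,0,0,0.05,0,0,0,0,0,0,0.05,0,0,0,0,0,0],
  force=15,
)

```text
t: 12.52
eef_pos: [0.4557, 0.068, 0.0034]
tool_rot: [[0.285, 0.001, -0.958], [0.958, -0.0, 0.285], [0.0, -1.0, -0.001]]
wrist_force: [0.6, -0.2, -0.2]
grip_width: 0.0558
```

```bash
python3 go.py 0.643 0.1518 0.1 -95.1
```

```text
t 12.53 p [0.4557 0.068  0.0034] yaw 73.43 q6 -1.4 w 0.0558 F [ 0.6 -0.2 -0.2] tilt xz 0.0003 -0.0013
shift now-axes [ 133.8  -96.4 -155.8] target-axes [-100.1  -96.6  179.1] mm; turn [-1.0000e-02  1.6853e+02  1.1000e-01]
```

Emit:
carry_out(
  rows=[0.05,0,-0.02,0,0,0,0,0.05,0,-0.04,0,0,0,0,0.05,0,-0.05,0,0,0,0,0.05,0,-0.03,0,0,0,0,0.05,0,0,0,0,10,0,0.05,0,0,0,0,10,0,0.05,0,0,0,0,10,0,0.05,0,0,0,0,10,0,0.05,0,0,0,0,10,0,0.05,0,0,0,0,10,0,0.05,0,0,0,0,10,0,0.05,0,0,0,0,10,0],
)

```text
t: 14.02
eef_pos: [0.4535, 0.0682, 0.1468]
tool_rot: [[0.987, -0.002, 0.16], [-0.16, 0.0, 0.987], [-0.002, -1.0, -0.0]]
wrist_force: [0.4, -0.2, -0.2]
grip_width: 0.0558
```

Emit:
carry_out(
  rows=[0.05,0,0,0,0,10,0,0.05,0,0,0,0,10,0,0.05,0,0,0,0,10,0,0.05,0,0,0,0,10,0,0.05,0,0,0,0,10,0,0.05,0,0,0,0,10,0,0.05,0,0,0,0,10,0,0.05,0,0,0,0,10,0,0.05,0,0,0,0,0,0],
)

```text
t: 15.15
eef_pos: [0.4515, 0.0684, 0.1451]
tool_rot: [[-0.032, -0.006, 0.999], [-0.999, 0.001, -0.032], [-0.0, -1.0, -0.006]]
wrist_force: [0.5, 0.2, 0.5]
grip_width: 0.0563
```

```bash
python3 go.py 0.643 0.1518 0.1 -95.1
```

```text
t 15.15 p [0.4515 0.0684 0.1451] yaw -91.84 q6 1.49 w 0.0563 F [0.5 0.2 0.5] tilt xz -0.0005 -0.0056
shift now-axes [-89.5  44.1 188.9] target-axes [-100.1   45.1  183.3] mm; turn [ 0.32  3.26 -0.02]
```

Emit:
carry_out(
  rows=[0.05,0,0,0.02,0.3,3.2,0,0.05,-0.02,0,0.036,0,0,0,0.05,-0.02,0,0.036,0,0,0,0.05,-0.02,0,0.036,0,0,0,0.05,-0.02,0,0.036,0,0,0,0.05,-0.02,0,0.02,0,0,0,0.05,0,0.02,0,0,0,0,0.05,0,0.02,0,0,0,0,0.05,0,0,0,0,0,0],
)

```text
t: 16.27
eef_pos: [0.645, 0.1556, 0.0983]
tool_rot: [[-0.063, -0.007, 0.998], [-0.998, -0.001, -0.063], [0.001, -1.0, -0.007]]
wrist_force: [0.1, -0.7, 0.2]
grip_width: 0.0559
```

```bash
python3 go.py 0.643 0.1518 0.07 -95.1
```

```text
t 16.27 p [0.645  0.1556 0.0983] yaw -93.61 q6 1.69 w 0.0559 F [ 0.1 -0.7  0.2] tilt xz 0.0014 -0.0066
shift now-axes [ 3.8 28.3 -1.5] target-axes [ 3.9 28.3 -1.6] mm; turn [0.37 1.49 0.09]
```

Emit:
carry_out(
  rows=[0.05,0.0035,0.015,-0.002,0.4,1.6,0.1,0.05,0,0.015,0,0,0,0,0.05,0,0,0,0,0,0,0.05,0,0,0,0,0,0],
)

```text
t: 16.77
eef_pos: [0.6416, 0.1508, 0.068]
tool_rot: [[-0.091, 0.0, 0.996], [-0.996, 0.0, -0.091], [-0.0, -1.0, 0.0]]
wrist_force: [-0.4, 0.1, -0.6]
grip_width: 0.0559
```

```bash
python3 go.py 0.6425 0.1517 0.055 -95.2;python3 - <<'E'
from h import *
for n in("scene",): cv2.imwrite(f"pics/{n}4.png",arm.snapshot(n)[:,:,::-1])
a=load('pics/scene4.png')[150:240,280:380]
cv2.imwrite('pics/s4c.png',cv2.resize(a,None,fx=6,fy=6))
E
```

```text
t 16.77 p [0.6416 0.1508 0.068 ] yaw -95.2 q6 1.71 w 0.0559 F [-0.4  0.1 -0.6] tilt xz -0.0001 0.0004
shift now-axes [-1.  13.   0.8] target-axes [-1.  13.   0.8] mm; turn [-0.03  0.   -0.  ]
```

View pics/s4c.png

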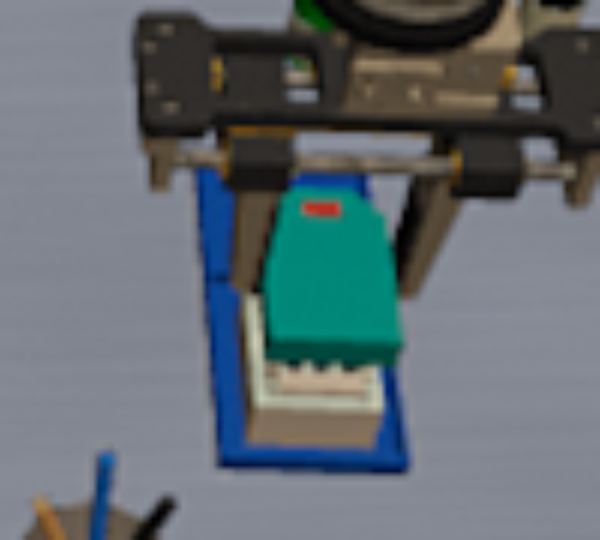

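```bash
python3 - <<'E'
from det import *
S=load('pics/scene4.png');k=8
B=hv(cv2.resize(S,None,fx=k,fy=k,interpolation=cv2.INTER_CUBIC))
m=np.zeros(B.shape[:2],np.uint8); m[175*k:215*k,318*k:352*k]=255
lid=rng(B,[70,120,105],[95,255,255])&m
print(rect_world(lid,'scene',.0826)[:3])
mm=((B[...,0]<8)&(B[...,1]>150)).astype(np.uint8)*255&m
ys,xs=np.nonzero(mm); print(onz('scene',xs.mean()/k-.44,ys.mean()/k-.44,.0826)[:2].round(4))
E
```

```text
(array([643. , 150.8]), (85.5, 55.7), -5.6)
[0.6239 0.158 ]
```

Emit:
carry_out(
  rows=[0.05,-0.001,0.013,0.0008,0,0,0,0.05,0,0,0,0,0,0,0.05,0,0,0,0,0,0],
)

```text
t: 17.2
eef_pos: [0.6433, 0.152, 0.055]
tool_rot: [[-0.09, 0.002, 0.996], [-0.996, 0.0, -0.09], [-0.0, -1.0, 0.002]]
wrist_force: [-0.4, -0.2, -0.7]
grip_width: 0.0555
```

```bash
python3 go.py 0.6425 0.1517 0.0364 -95.2
```

```text
t 17.2 p [0.6433 0.152  0.055 ] yaw -95.17 q6 1.71 w 0.0555 F [-0.4 -0.2 -0.7] tilt xz -0.0003 0.0021
shift now-axes [ 0.3 18.6 -0.8] target-axes [ 0.3 18.6 -0.8] mm; turn [-0.12  0.03 -0.02]
```

Emit:
carry_out(
  rows=[0.05,0,0.005,-0.0008,0,0,0,0.05,0,0.005,0,0,0,0,0.05,0,0.004,0,0,0,0,0.05,0,0,0,0,0,0],
)

```text
t: 17.7
eef_pos: [0.6424, 0.1521, 0.04]
tool_rot: [[-0.09, 0.002, 0.996], [-0.996, 0.0, -0.09], [-0.0, -1.0, 0.002]]
wrist_force: [0.8, -0.7, -0.8]
grip_width: 0.0559
```

```bash
python3 go.py 0.6425 0.1517 0.0364 -95.2
```

```text
t 17.7 p [0.6424 0.1521 0.04  ] yaw -95.17 q6 1.71 w 0.0559 F [ 0.8 -0.7 -0.8] tilt xz -0.0003 0.0019
shift now-axes [0.4 3.6 0.1] target-axes [0.4 3.6 0.1] mm; turn [-0.11  0.03 -0.02]
```

No contact force, and the skirt is already 8 mm below the neck top. I'm seating it fully.

Emit:
carry_out(
  rows=[0.05,0.0004,0.0035,0,-0.1,0,0,0.05,0,0,0,0,0,0,0.05,0,0,0,0,0,0],
)

```text
t: 18.08
eef_pos: [0.6429, 0.1516, 0.0368]
tool_rot: [[-0.09, 0.001, 0.996], [-0.996, 0.0, -0.09], [-0.0, -1.0, 0.001]]
wrist_force: [-0.9, 0.3, -0.5]
grip_width: 0.0558
```

```bash
python3 go.py 0.6425 0.1517 0.0364 -95.2
```

```text
t 18.07 p [0.6429 0.1516 0.0368] yaw -95.17 q6 1.71 w 0.0558 F [-0.9  0.3 -0.5] tilt xz -0.0004 0.0011
shift now-axes [-0.   0.4 -0.4] target-axes [-0.   0.4 -0.4] mm; turn [-0.06  0.03 -0.02]
```

Emit:
carry_out(
  rows=[0.06,0,0,0,0,0,0,0.08,0,0,0,0,0,0,0.08,0,0,0,0,0,0,0.08,0,-0.02,0,0,0,0,0.08,0,-0.05,0,0,0,0,0.08,0,-0.05,0,0,0,0,0.08,0,-0.05,0,0,0,0,0.0919,0,0,-0.05,0,0,0,0.0919,0,0,-0.05,0,0,0,0.0919,0,0,-0.05,0,0,0,0.0919,-0.015,0,-0.04,0,0,0,0.0919,0,0,0,0,0,0],
)

```text
t: 19.58
eef_pos: [0.4537, 0.1845, 0.226]
tool_rot: [[-0.091, 0.021, 0.996], [-0.996, 0.002, -0.091], [-0.004, -1.0, 0.021]]
wrist_force: [0.3, 1.0, 0.8]
grip_width: 0.0917
```

```bash
python3 go.py 0.438 0.1935 0.13 -95.2;python3 - <<'E'
from det import *
for n in("scene","top"): cv2.imwrite(f"pics/{n}5.png",arm.snapshot(n)[:,:,::-1])
a=load('pics/scene5.png')[110:260,240:400]; b=load('pics/top5.png')[125:275,110:270]
cv2.imwrite('pics/s5c.png',cv2.resize(np.hstack([a,b]),None,fx=2.5,fy=2.5))
S=load('pics/scene5.png');k=8
B=hv(cv2.resize(S,None,fx=k,fy=k,interpolation=cv2.INTER_CUBIC))
m=np.zeros(B.shape[:2],np.uint8); m[180*k:225*k,318*k:352*k]=255
print(rect_world(rng(B,[70,120,105],[95,255,255])&m,'scene',.051)[:3])
E
```

```text
t 19.57 p [0.4537 0.1845 0.226 ] yaw -95.21 q6 1.8 w 0.0917 F [0.3 1.  0.8] tilt xz -0.0042 0.0209
shift now-axes [ -7.2  95.7 -18.5] target-axes [ -7.6  96.  -16.5] mm; turn [-1.2  -0.01 -0.24]
(array([644.5, 151.5]), (85.0, 56.2), -4.7)
```

View pics/s5c.png

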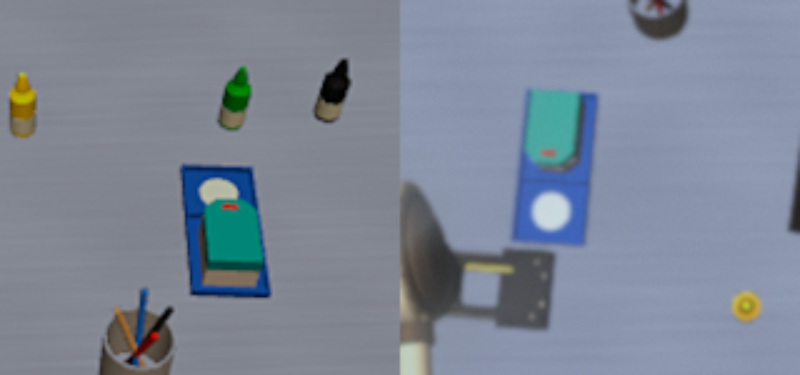

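The lid sits level and closed on the rack in the tray. Its top rectangle measures 85 x 56 mm at z = 51 mm, centred at (0.6445, 0.1515). Next is green.

Emit:
carry_out(
  rows=[0.0919,-0.007,0,-0.018,-1.2,0,-0.2,0.0919,0,0.05,0,0,0,0,0.0919,0,0.04,0,0,0,0,0.0919,0,0,0,0,0,0,0.0919,0,0,0,0,0,0],
)

```text
t: 20.3
eef_pos: [0.4413, 0.1929, 0.1373]
tool_rot: [[-0.095, 0.002, 0.995], [-0.995, 0.001, -0.095], [-0.001, -1.0, 0.002]]
wrist_force: [-0.6, 0.3, -0.2]
grip_width: 0.0922
```

```bash
python3 go.py 0.438 0.1935 0.02 -95.2
```

```text
t 20.3 p [0.4413 0.1929 0.1373] yaw -95.48 q6 1.83 w 0.0922 F [-0.6  0.3 -0.2] tilt xz -0.0014 0.0022
shift now-axes [-1.000e-01  1.173e+02 -3.600e+00] target-axes [ -0.3 117.3  -3.3] mm; turn [-0.13 -0.28 -0.08]
```

Emit:
carry_out(
  rows=[0.0919,0,0.03,-0.0035,0,0,0,0.0919,0,0.03,0,0,0,0,0.0919,0,0.03,0,0,0,0,0.0919,0,0.02,0,0,0,0,0.0919,0,0,0,0,0,0,0.0919,0,0,0,0,0,0],
)

```text
t: 21.05
eef_pos: [0.45, 0.1955, 0.0375]
tool_rot: [[-0.096, 0.023, 0.995], [-0.995, 0.005, -0.096], [-0.007, -1.0, 0.023]]
wrist_force: [0.6, -0.3, -0.4]
grip_width: 0.0918
```

```bash
python3 go.py 0.438 0.1935 0.02 -95.2
```

```text
t 21.05 p [0.45   0.1955 0.0375] yaw -95.52 q6 1.83 w 0.0918 F [ 0.6 -0.3 -0.4] tilt xz -0.007 0.0227
shift now-axes [  3.3  17.2 -12.1] target-axes [  3.1  17.5 -11.8] mm; turn [-1.3  -0.33 -0.4 ]
```

Emit:
carry_out(
  rows=[0.0919,0.003,0.008,-0.012,-1.3,0,-0.4,0.0919,0,0.005,0,0,0,0,0.0919,0,0,0,0,0,0,0.0919,0,0,0,0,0,0],
)

```text
t: 21.55
eef_pos: [0.4391, 0.194, 0.026]
tool_rot: [[-0.096, 0.003, 0.995], [-0.995, 0.0, -0.096], [-0.001, -1.0, 0.003]]
wrist_force: [1.3, -0.1, 0.7]
grip_width: 0.0922
```

```bash
python3 go.py 0.438 0.1935 0.02 -95.2
```

```text
t 21.55 p [0.4391 0.194  0.026 ] yaw -95.53 q6 1.83 w 0.0922 F [ 1.3 -0.1  0.7] tilt xz -0.0007 0.0027
shift now-axes [ 0.6  6.  -1.1] target-axes [ 0.6  6.  -1. ] mm; turn [-0.15 -0.33 -0.04]
```

Close enough. Grip it here at 26 mm, then lift.

Emit:
carry_out(
  rows=[0.0919,0,0.003,-0.001,0,0,0,0.02,0,0,0,0,0,0,0.02,0,0,0,0,0,0,0.02,0,0,0,0,0,0,0.02,0,0,0,0,0,0,0.02,0,0,0,0,0,0,0.02,0,0,0,0,0,0,0.02,0,0,0,0,0,0],
  force=15,
)

```text
t: 22.55
eef_pos: [0.4383, 0.1942, 0.023]
tool_rot: [[-0.096, 0.003, 0.995], [-0.995, 0.001, -0.096], [-0.001, -1.0, 0.003]]
wrist_force: [-0.1, -0.5, -0.2]
grip_width: 0.0313
```

```bash
python3 go.py 0.651 -0.178 0.2 -99.8
```

```text
t 22.55 p [0.4383 0.1942 0.023 ] yaw -95.53 q6 1.83 w 0.0313 F [-0.1 -0.5 -0.2] tilt xz -0.0009 0.0032
shift now-axes [ 349.8 -176.5  248.1] target-axes [ 330.5 -177.   272.9] mm; turn [-0.18  4.27 -0.06]
```

Emit:
carry_out(
  rows=[0.02,0,-0.02,0,0,0,0,0.02,0,-0.04,0,0,0,0,0.02,0,-0.04,0,0,0,0,0.02,0,-0.03,0.01,0,0,0,0.02,0.035,0,0.025,0,0,0,0.02,0.035,0,0.025,0,0,0,0.02,0.035,0,0.025,0,0,0,0.02,0.035,0,0.025,0,0,0,0.02,0.035,0,0.025,0,0,0,0.02,0.035,0,0.025,0,0,0,0.02,0.035,0,0.025,0,0,0,0.02,0.035,0,0.025,0,0,0],
)

```text
t: 24.05
eef_pos: [0.6233, -0.1116, 0.1559]
tool_rot: [[-0.091, 0.001, 0.996], [-0.996, 0.001, -0.091], [-0.001, -1.0, 0.001]]
wrist_force: [0.6, 0.6, -0.6]
grip_width: 0.0317
```

```bash
python3 go.py 0.651 -0.178 0.12 -99.8
```

```text
t 24.05 p [ 0.6233 -0.1116  0.1559] yaw -95.23 q6 1.29 w 0.0317 F [ 0.6  0.6 -0.6] tilt xz -0.001 0.0005
shift now-axes [63.7 35.8 33.6] target-axes [60.8 35.9 38.6] mm; turn [-0.03  4.57 -0.06]
```

Emit:
carry_out(
  rows=[0.02,0.03,0,0.016,0,2,0,0.02,0.025,0,0.014,0,2.5,0,0.02,0,0.02,0,0,0,0,0.02,0,0.02,0,0,0,0,0.02,0,0,0,0,0,0,0.02,0,0,0,0,0,0],
)

```text
t: 24.8
eef_pos: [0.646, -0.1706, 0.1096]
tool_rot: [[-0.171, -0.005, 0.985], [-0.985, 0.004, -0.171], [-0.003, -1.0, -0.006]]
wrist_force: [0.1, -0.2, -0.7]
grip_width: 0.0321
```

```bash
python3 go.py 0.651 -0.178 0.07 -99.8
```

```text
t 24.8 p [ 0.646  -0.1706  0.1096] yaw -99.86 q6 1.3 w 0.0321 F [ 0.1 -0.2 -0.7] tilt xz -0.0032 -0.0056
shift now-axes [ 6.6 39.6  6.4] target-axes [ 6.4 39.6  6.1] mm; turn [ 0.32 -0.06 -0.18]
```

Emit:
carry_out(
  rows=[0.02,0.0065,0.01,0.006,0.3,0,-0.2,0.02,0,0.02,0,0,0,0,0.02,0,0.02,0,0,0,0,0.02,0,0.012,0,0,0,0,0.02,0,0,0,0,0,0,0.02,0,0,0,0,0,0],
)

```text
t: 25.55
eef_pos: [0.651, -0.1776, 0.0432]
tool_rot: [[-0.17, -0.0, 0.985], [-0.985, -0.0, -0.17], [0.0, -1.0, -0.0]]
wrist_force: [0.1, 0.0, -0.5]
grip_width: 0.0321
```

```bash
python3 go.py 0.651 -0.178 0.027 -99.8
```

```text
t 25.55 p [ 0.651  -0.1776  0.0432] yaw -99.79 q6 1.3 w 0.0321 F [ 0.1  0.  -0.5] tilt xz 0.0004 -0.0001
shift now-axes [ 0.4 16.2  0. ] target-axes [ 0.4 16.2  0. ] mm; turn [0.01 0.01 0.02]
```

Emit:
carry_out(
  rows=[0.02,0,0.009,0,0,0,0,0.02,0,0.006,0,0,0,0,0.02,0,0,0,0,0,0,0.02,0,0,0,0,0,0],
)

```text
t: 26.05
eef_pos: [0.652, -0.178, 0.0287]
tool_rot: [[-0.17, 0.002, 0.985], [-0.985, -0.002, -0.17], [0.001, -1.0, 0.002]]
wrist_force: [0.0, -0.6, 0.2]
grip_width: 0.0317
```

```bash
python3 go.py 0.651 -0.178 0.0265 -99.8
```

```text
t 26.05 p [ 0.652  -0.178   0.0287] yaw -99.79 q6 1.3 w 0.0317 F [ 0.  -0.6  0.2] tilt xz 0.0012 0.0024
shift now-axes [ 0.1  2.2 -1. ] target-axes [ 0.1  2.2 -1. ] mm; turn [-0.14  0.01  0.07]
```

Emit:
carry_out(
  rows=[0.02,0,0.002,-0.001,0,0,0,0.02,0,0,0,0,0,0,0.04,0,0,0,0,0,0,0.07,0,0,0,0,0,0,0.09,0,0,0,0,0,0,0.09,0,-0.02,0,0,0,0,0.09,0,-0.05,0,0,0,0,0.09,0,-0.05,0,0,0,0,0.09,0,-0.05,0,0,0,0,0.09,-0.03,0,-0.05,0,0,0,0.09,-0.03,0,-0.05,0,0,0,0.09,-0.02,0,-0.05,0,0,0],
)

```text
t: 27.55
eef_pos: [0.5189, -0.0742, 0.2134]
tool_rot: [[-0.172, 0.019, 0.985], [-0.985, -0.008, -0.172], [0.005, -1.0, 0.02]]
wrist_force: [-0.5, -0.7, -0.0]
grip_width: 0.0901
```

```bash
python3 go.py 0.4387 -0.0643 0.13 -99.8
```

```text
t 27.55 p [ 0.5189 -0.0742  0.2134] yaw -99.93 q6 1.37 w 0.0901 F [-0.5 -0.7 -0. ] tilt xz 0.0049 0.0202
shift now-axes [  3.7  81.8 -82.3] target-axes [  3.9  83.4 -80.7] mm; turn [-1.16 -0.13  0.28]
```

Emit:
carry_out(
  rows=[0.09,0.004,0,-0.04,-1.2,0,0.3,0.09,0,0,-0.04,0,0,0,0.09,0,0.03,0,0,0,0,0.09,0,0.03,0,0,0,0,0.09,0,0,0,0,0,0,0.09,0,0,0,0,0,0],
)

```text
t: 28.3
eef_pos: [0.4386, -0.0633, 0.1627]
tool_rot: [[-0.17, 0.016, 0.985], [-0.986, -0.007, -0.169], [0.004, -1.0, 0.017]]
wrist_force: [0.6, 0.4, -0.7]
grip_width: 0.0899
```

```bash
python3 go.py 0.4387 -0.0643 0.07 -99.8; python3 - <<'E'
from h import *
cv2.imwrite("pics/scene6.png",arm.snapshot("scene")[:,:,::-1])
a=load('pics/scene6.png')[90:250,140:360]
cv2.imwrite('pics/s6c.png',cv2.resize(a,None,fx=3,fy=3))
E
```

```text
t 28.3 p [ 0.4386 -0.0633  0.1627] yaw -99.76 q6 1.32 w 0.0899 F [ 0.6  0.4 -0.7] tilt xz 0.0041 0.0171
shift now-axes [ 0.6 92.7 -1.3] target-axes [ 1.  92.7  0.3] mm; turn [-0.98  0.04  0.23]
```

View pics/s6c.png

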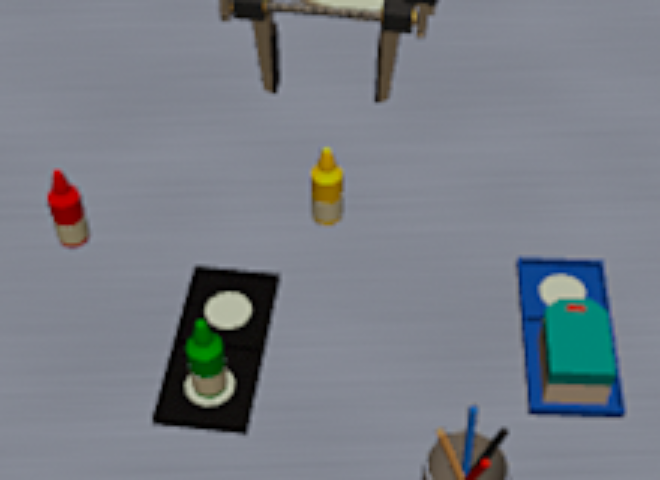

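Green stands upright at the centre of the far disc (crop about 208,380), and the lid is still on. The gripper is over yellow, so I'm descending.

Emit:
carry_out(
  rows=[0.09,0.001,0.025,-0.001,-1,0,0.2,0.09,0,0.03,0,0,0,0,0.09,0,0.03,0,0,0,0,0.09,0,0.02,0,0,0,0,0.09,0,0,0,0,0,0,0.09,0,0,0,0,0,0],
)

```text
t: 29.1
eef_pos: [0.4459, -0.0678, 0.0643]
tool_rot: [[-0.169, 0.014, 0.985], [-0.986, -0.007, -0.169], [0.004, -1.0, 0.015]]
wrist_force: [0.4, -0.6, 0.3]
grip_width: 0.0903
```

```bash
python3 go.py 0.4387 -0.0643 0.023 -99.8
```

```text
t 29.1 p [ 0.4459 -0.0678  0.0643] yaw -99.74 q6 1.32 w 0.0903 F [ 0.4 -0.6  0.3] tilt xz 0.0044 0.0148
shift now-axes [-2.4 41.2 -8.3] target-axes [-2.2 41.3 -7.7] mm; turn [-0.85  0.06  0.25]
```

Emit:
carry_out(
  rows=[0.09,-0.002,0.01,-0.008,-0.8,0,0.2,0.09,0,0.015,0,0,0,0,0.09,0,0.012,0,0,0,0,0.09,0,0,0,0,0,0,0.09,0,0,0,0,0,0],
)

```text
t: 29.72
eef_pos: [0.4393, -0.0649, 0.0265]
tool_rot: [[-0.169, 0.003, 0.986], [-0.986, -0.002, -0.169], [0.001, -1.0, 0.003]]
wrist_force: [0.5, 0.1, -0.5]
grip_width: 0.0899
```

```bash
python3 go.py 0.4387 -0.0643 0.023 -99.8
```

```text
t 29.73 p [ 0.4393 -0.0649  0.0265] yaw -99.73 q6 1.32 w 0.0899 F [ 0.5  0.1 -0.5] tilt xz 0.0015 0.0028
shift now-axes [-0.5  3.5 -0.7] target-axes [-0.5  3.5 -0.7] mm; turn [-0.16  0.07  0.08]
```

Emit:
carry_out(
  rows=[0.09,-0.0005,0.003,-0.0007,0,0,0,0.02,0,0,0,0,0,0,0.02,0,0,0,0,0,0,0.02,0,0,0,0,0,0,0.02,0,0,0,0,0,0,0.02,0,0,0,0,0,0,0.02,0,0,0,0,0,0,0.02,0,0,0,0,0,0],
  force=15,
)

```text
t: 30.72
eef_pos: [0.4395, -0.0646, 0.0242]
tool_rot: [[-0.169, 0.004, 0.986], [-0.986, -0.003, -0.169], [0.002, -1.0, 0.005]]
wrist_force: [0.2, -0.3, 0.4]
grip_width: 0.0315
```

```bash
python3 go.py 0.5644 -0.163 0.15 -99.8
```

```text
t 30.73 p [ 0.4395 -0.0646  0.0242] yaw -99.73 q6 1.32 w 0.0315 F [ 0.2 -0.3  0.4] tilt xz 0.002 0.0048
shift now-axes [  76.2 -125.   140.3] target-axes [  75.7 -125.8  139.8] mm; turn [-0.28  0.07  0.11]
```

Emit:
carry_out(
  rows=[0.02,0,-0.02,0,0,0,0,0.02,0,-0.04,0,0,0,0,0.02,0,-0.04,0,0,0,0,0.02,0,-0.01,0,0,0,0,0.02,0.02,0,0.036,0,0,0,0.02,0.02,0,0.036,0,0,0,0.02,0.02,0,0.036,0,0,0,0.02,0.014,0,0.026,0,0,0,0.02,0,0,0,0,0,0,0.02,0,0,0,0,0,0],
)

```text
t: 31.98
eef_pos: [0.556, -0.1593, 0.1268]
tool_rot: [[-0.169, -0.009, 0.986], [-0.986, 0.004, -0.169], [-0.003, -1.0, -0.01]]
wrist_force: [-0.2, 0.2, -0.6]
grip_width: 0.0315
```

```bash
python3 go.py 0.5644 -0.163 0.07 -99.8
```

```text
t 31.98 p [ 0.556  -0.1593  0.1268] yaw -99.71 q6 1.25 w 0.0315 F [-0.2  0.2 -0.6] tilt xz -0.0028 -0.0099
shift now-axes [ 2.4 56.7  9.4] target-axes [ 2.2 56.8  8.9] mm; turn [ 0.57  0.09 -0.16]
```

Emit:
carry_out(
  rows=[0.02,0.002,0.02,0.009,0.5,0,-0.2,0.02,0,0.02,0,0,0,0,0.02,0,0.02,0,0,0,0,0.02,0,0.015,0,0,0,0,0.02,0,0,0,0,0,0,0.02,0,0,0,0,0,0],
)

```text
t: 32.72
eef_pos: [0.5601, -0.1581, 0.0489]
tool_rot: [[-0.166, -0.004, 0.986], [-0.986, 0.001, -0.166], [-0.001, -1.0, -0.004]]
wrist_force: [-0.0, -1.4, -1.2]
grip_width: 0.0314
```

```bash
python3 go.py 0.5644 -0.163 0.0275 -99.8
```

```text
t 32.73 p [ 0.5601 -0.1581  0.0489] yaw -99.54 q6 1.26 w 0.0314 F [-0.  -1.4 -1.2] tilt xz -0.0006 -0.0042
shift now-axes [ 4.2 21.4  5.2] target-axes [ 4.1 21.4  5.1] mm; turn [ 0.24  0.26 -0.03]
```

Emit:
carry_out(
  rows=[0.02,0.004,0.006,0.005,0.2,0.2,0,0.02,0,0.008,0,0,0,0,0.02,0,0.006,0,0,0,0,0.02,0,0,0,0,0,0,0.02,0,0,0,0,0,0],
)

```text
t: 33.35
eef_pos: [0.5657, -0.1638, 0.029]
tool_rot: [[-0.169, 0.002, 0.986], [-0.986, -0.001, -0.169], [0.0, -1.0, 0.002]]
wrist_force: [0.1, 0.8, 0.0]
grip_width: 0.0314
```

```bash
python3 go.py 0.5644 -0.163 0.0278 -99.8
```

```text
t 33.35 p [ 0.5657 -0.1638  0.029 ] yaw -99.76 q6 1.25 w 0.0314 F [0.1 0.8 0. ] tilt xz 0.0003 0.0021
shift now-axes [-0.6  1.2 -1.4] target-axes [-0.6  1.2 -1.4] mm; turn [-0.12  0.04  0.02]
```

Emit:
carry_out(
  rows=[0.02,0,0.001,-0.001,0,0,0,0.02,0,0,0,0,0,0,0.04,0,0,0,0,0,0,0.07,0,0,0,0,0,0,0.09,0,0,0,0,0,0,0.09,0,-0.02,0,0,0,0,0.09,0,-0.05,0,0,0,0,0.09,0,-0.05,0,0,0,0,0.09,0,0,0,0,0,0,0.09,0,0,0,0,0,0],
)

```text
t: 34.6
eef_pos: [0.5653, -0.1639, 0.1571]
tool_rot: [[-0.169, 0.006, 0.986], [-0.986, -0.003, -0.169], [0.002, -1.0, 0.007]]
wrist_force: [-0.6, -0.1, -1.1]
grip_width: 0.0899
```

```bash
python3 go.py 0.459 -0.319 0.13 -99.8
```

```text
t 34.6 p [ 0.5653 -0.1639  0.1571] yaw -99.75 q6 1.25 w 0.0899 F [-0.6 -0.1 -1.1] tilt xz 0.0017 0.0067
shift now-axes [170.8  26.9 -78.7] target-axes [170.9  27.1 -78.4] mm; turn [-0.38  0.05  0.1 ]
```

Emit:
carry_out(
  rows=[0.09,0.036,0,-0.016,0,0,0,0.09,0.036,0,-0.016,0,0,0,0.09,0.036,0,-0.016,0,0,0,0.09,0.036,0,-0.016,0,0,0,0.09,0.027,0.02,-0.014,0,0,0,0.09,0,0,0,0,0,0,0.09,0,0,0,0,0,0],
)

```text
t: 35.48
eef_pos: [0.4537, -0.3195, 0.1299]
tool_rot: [[-0.168, -0.002, 0.986], [-0.986, 0.006, -0.168], [-0.006, -1.0, -0.003]]
wrist_force: [-0.1, 0.4, 0.4]
grip_width: 0.09
```

```bash
python3 go.py 0.459 -0.319 0.08 -99.8; python3 - <<'E'
from h import *
cv2.imwrite("pics/scene7.png",arm.snapshot("scene")[:,:,::-1])
a=load('pics/scene7.png')[70:250,90:360]
cv2.imwrite('pics/s7c.png',cv2.resize(a,None,fx=2.9,fy=2.9))
E
```

```text
t 35.48 p [ 0.4537 -0.3195  0.1299] yaw -99.66 q6 0.91 w 0.09 F [-0.1  0.4  0.4] tilt xz -0.0057 -0.0032
shift now-axes [-1.2 49.9  5.3] target-axes [-1.4 49.9  5.2] mm; turn [ 0.19  0.14 -0.32]
```

View pics/s7c.png

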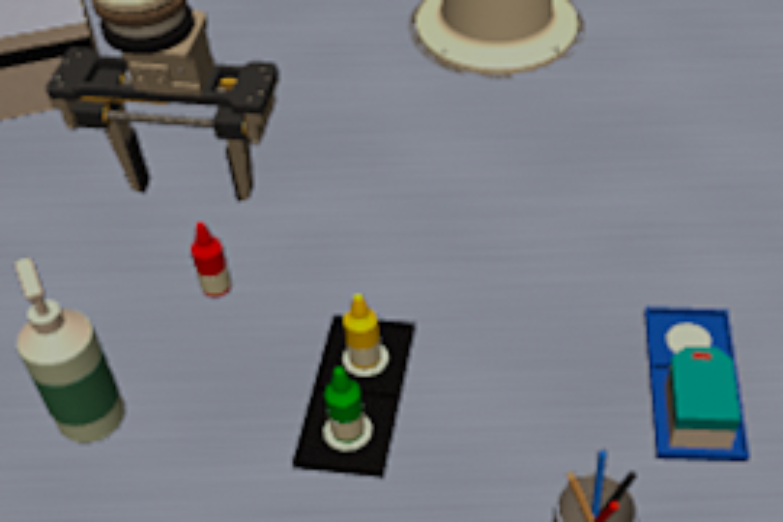

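Yellow (crop about 365,355) and green (about 347,430) stand upright on their discs. The gripper is over red, clear of the soap.

Emit:
carry_out(
  rows=[0.09,-0.001,0.02,0.003,0,0,-0.3,0.09,0,0.03,0,0,0,0,0.09,0,0.03,0,0,0,0,0.09,0,0,0,0,0,0,0.09,0,0,0,0,0,0],
)

```text
t: 36.15
eef_pos: [0.4622, -0.3162, 0.0521]
tool_rot: [[-0.16, 0.002, 0.987], [-0.987, -0.003, -0.16], [0.003, -1.0, 0.002]]
wrist_force: [-0.4, -0.8, 0.1]
grip_width: 0.0902
```

```bash
python3 go.py 0.459 -0.319 0.023 -99.8
```

```text
t 36.15 p [ 0.4622 -0.3162  0.0521] yaw -99.21 q6 0.92 w 0.0902 F [-0.4 -0.8  0.1] tilt xz 0.0028 0.0022
shift now-axes [ 3.2 29.1 -2.8] target-axes [ 3.3 29.1 -2.7] mm; turn [-0.13  0.59  0.16]
```

Emit:
carry_out(
  rows=[0.09,0.003,0.009,-0.003,0,0.6,0.2,0.09,0,0.012,0,0,0,0,0.09,0,0.006,0,0,0,0,0.09,0,0,0,0,0,0,0.09,0,0,0,0,0,0],
)

```text
t: 36.78
eef_pos: [0.4602, -0.3202, 0.026]
tool_rot: [[-0.171, 0.005, 0.985], [-0.985, -0.003, -0.171], [0.002, -1.0, 0.006]]
wrist_force: [-0.8, -0.4, 0.1]
grip_width: 0.0904
```

```bash
python3 go.py 0.459 -0.319 0.023 -99.8
```

```text
t 36.77 p [ 0.4602 -0.3202  0.026 ] yaw -99.84 q6 0.92 w 0.0904 F [-0.8 -0.4  0.1] tilt xz 0.0018 0.0059
shift now-axes [-1.   3.  -1.4] target-axes [-1.   3.  -1.3] mm; turn [-0.34 -0.04  0.1 ]
```

Emit:
carry_out(
  rows=[0.09,-0.001,0.003,-0.0013,-0.3,0,0.1,0.02,0,0,0,0,0,0,0.02,0,0,0,0,0,0,0.02,0,0,0,0,0,0,0.02,0,0,0,0,0,0,0.02,0,0,0,0,0,0,0.02,0,0,0,0,0,0,0.02,0,0,0,0,0,0],
  force=15,
)

```text
t: 37.78
eef_pos: [0.4594, -0.3193, 0.0235]
tool_rot: [[-0.171, 0.001, 0.985], [-0.985, -0.001, -0.171], [0.001, -1.0, 0.001]]
wrist_force: [-0.5, -0.1, -1.0]
grip_width: 0.0319
```

```bash
python3 go.py 0.5553 0.16 0.17 -95
```

```text
t 37.77 p [ 0.4594 -0.3193  0.0235] yaw -99.84 q6 0.92 w 0.0319 F [-0.5 -0.1 -1. ] tilt xz 0.0008 0.0013
shift now-axes [-488.5 -146.8   12.8] target-axes [-485.8 -146.5   53.8] mm; turn [-0.07 -4.84  0.05]
```

Emit:
carry_out(
  rows=[0.02,0,-0.02,0,0,0,0,0.02,0,-0.04,0,0,0,0,0.02,0,-0.05,0,0,0,0,0.02,0,-0.03,0,0,0,0,0.02,-0.03,0,0,0,0,0,0.02,-0.05,0,0,0,0,0,0.02,-0.05,0,0,0,0,0,0.02,-0.05,0,0,0,0,0,0.02,-0.05,0,0,0,0,0,0.02,-0.05,0,0,0,0,0,0.02,-0.05,0,0,0,0,0,0.02,-0.05,0,0.01,0,0,0],
)

```text
t: 39.28
eef_pos: [0.5356, 0.0618, 0.1682]
tool_rot: [[-0.178, 0.003, 0.984], [-0.984, -0.001, -0.178], [0.0, -1.0, 0.003]]
wrist_force: [0.9, -0.1, -0.3]
grip_width: 0.0319
```

```bash
python3 go.py 0.5553 0.16 0.12 -95
```

```text
t 39.27 p [0.5356 0.0618 0.1682] yaw -100.27 q6 1.64 w 0.0319 F [ 0.9 -0.1 -0.3] tilt xz 0.0004 0.0029
shift now-axes [-100.1   48.2    1.7] target-axes [-99.5  48.2  11. ] mm; turn [-0.17 -5.27  0.03]
```

Emit:
carry_out(
  rows=[0.02,-0.04,0,0.002,0,-2,0,0.02,-0.035,0,0.002,0,-3,0,0.02,-0.02,0,0,0,0,0,0.02,0,0,0,0,0,0,0.02,0,0.03,0,0,0,0,0.02,0,0.02,0,0,0,0,0.02,0,0,0,0,0,0,0.02,0,0,0,0,0,0],
)

```text
t: 40.28
eef_pos: [0.5542, 0.1584, 0.1176]
tool_rot: [[-0.086, 0.004, 0.996], [-0.996, -0.002, -0.086], [0.002, -1.0, 0.004]]
wrist_force: [-0.7, 0.4, -0.4]
grip_width: 0.0318
```

```bash
python3 go.py 0.5553 0.16 0.07 -95
```

```text
t 40.27 p [0.5542 0.1584 0.1176] yaw -94.91 q6 1.73 w 0.0318 F [-0.7  0.4 -0.4] tilt xz 0.0016 0.0039
shift now-axes [-1.8 47.6  0.7] target-axes [-1.7 47.6  0.9] mm; turn [-0.23  0.09  0.09]
```

Emit:
carry_out(
  rows=[0.02,-0.002,0.015,0,-0.2,0,0.1,0.02,0,0.02,0,0,0,0,0.02,0,0.02,0,0,0,0,0.02,0,0.012,0,0,0,0,0.02,0,0,0,0,0,0,0.02,0,0,0,0,0,0],
)

```text
t: 41.02
eef_pos: [0.5571, 0.16, 0.0502]
tool_rot: [[-0.086, 0.006, 0.996], [-0.996, 0.001, -0.086], [-0.001, -1.0, 0.006]]
wrist_force: [0.3, 0.7, -1.3]
grip_width: 0.0315
```

```bash
python3 go.py 0.5553 0.16 0.0275 -95
```

```text
t 41.02 p [0.5571 0.16   0.0502] yaw -94.96 q6 1.73 w 0.0315 F [ 0.3  0.7 -1.3] tilt xz -0.0012 0.0055
shift now-axes [ 0.2 22.6 -1.9] target-axes [ 0.2 22.7 -1.7] mm; turn [-0.32  0.04 -0.07]
```

Emit:
carry_out(
  rows=[0.02,0,0.009,-0.002,-0.3,0,0,0.02,0,0.009,0,0,0,0,0.02,0,0.004,0,0,0,0,0.02,0,0,0,0,0,0,0.02,0,0,0,0,0,0],
)

```text
t: 41.65
eef_pos: [0.556, 0.1604, 0.0279]
tool_rot: [[-0.086, 0.002, 0.996], [-0.996, 0.001, -0.086], [-0.002, -1.0, 0.002]]
wrist_force: [-0.0, -0.6, -0.8]
grip_width: 0.0315
```

```bash
python3 go.py 0.5553 0.16 0.0273 -95
```

```text
t 41.65 p [0.556  0.1604 0.0279] yaw -94.96 q6 1.73 w 0.0315 F [-0.  -0.6 -0.8] tilt xz -0.0016 0.0022
shift now-axes [ 0.4  0.6 -0.7] target-axes [ 0.4  0.6 -0.7] mm; turn [-0.12  0.04 -0.09]
```

Red is in position. I'm releasing it, going up, and backing away toward the robot.

Emit:
carry_out(
  rows=[0.02,0,0.0005,-0.0005,0,0,0,0.04,0,0,0,0,0,0,0.07,0,0,0,0,0,0,0.08,0,0,0,0,0,0,0.08,0,-0.02,0,0,0,0,0.08,0,-0.05,0,0,0,0,0.08,0,-0.05,0,0,0,0,0.08,0,-0.05,0,0,0,0,0.08,0,-0.02,-0.05,0,0,0,0.08,0,0,-0.05,0,0,0,0.08,0,0,-0.05,0,0,0,0.08,0,0,0,0,0,0],
)

```text
t: 43.15
eef_pos: [0.4042, 0.1736, 0.2351]
tool_rot: [[-0.087, 0.018, 0.996], [-0.996, 0.003, -0.087], [-0.005, -1.0, 0.018]]
wrist_force: [1.1, 0.5, 0.0]
grip_width: 0.0799
```

Emit:
carry_out(
  rows=[0.08,0.04,0,-0.01,0,0,0,0.08,0.05,0,0,0,0,0,0.08,0.05,0,0,0,0,0,0.08,0,0,0,0,0,0,0.08,0,0,0,0,0,0],
)

```text
t: 43.78
eef_pos: [0.3862, 0.0304, 0.2411]
tool_rot: [[-0.086, 0.031, 0.996], [-0.996, 0.001, -0.086], [-0.004, -1.0, 0.031]]
wrist_force: [-1.0, 0.7, -0.0]
grip_width: 0.0801
```

```bash
python3 go.py; python3 - <<'E'
from det import *
for n in("scene","top"): cv2.imwrite(f"pics/{n}8.png",arm.snapshot(n)[:,:,::-1])
a=load('pics/scene8.png')[110:270,180:400]; b=load('pics/top8.png')[125:285,90:310]
cv2.imwrite('pics/s8c.png',cv2.resize(np.hstack([a,b]),None,fx=1.8,fy=1.8,interpolation=cv2.INTER_CUBIC))
S=load('pics/scene8.png');k=8
B=hv(cv2.resize(S,None,fx=k,fy=k,interpolation=cv2.INTER_CUBIC))
m=np.zeros(B.shape[:2],np.uint8); m[180*k:225*k,318*k:352*k]=255
print('lid',rect_world(rng(B,[70,120,105],[95,255,255])&m,'scene',.051)[:3])
H=hv(S)
for nm,lo,hi,b in(('red',[0,150,60],[8,255,255],(310,150,345,192)),('green',[50,100,30],[72,255,255],(190,170,230,225)),('yellow',[18,130,60],[32,255,255],(195,150,235,200))):
    M=rng(H,lo,hi); z=np.zeros_like(M); z[b[1]:b[3],b[0]:b[2]]=255
    ys,xs=np.nonzero(M&z); t=ys.min(); print(nm,'tip',onz('scene',xs[ys<=t+1].mean(),t,.092)[:2].round(4))
E
```

```text
t 43.77 p [0.3862 0.0304 0.2411] yaw -94.95 q6 1.41 w 0.0801 F [-1.   0.7 -0. ] tilt xz -0.0041 0.0307
lid (array([644.3, 151.6]), (84.7, 56.3), -4.7)
red tip [0.5551 0.1596]
green tip [ 0.6458 -0.1788]
yellow tip [ 0.5641 -0.1637]
```

View pics/s8c.png

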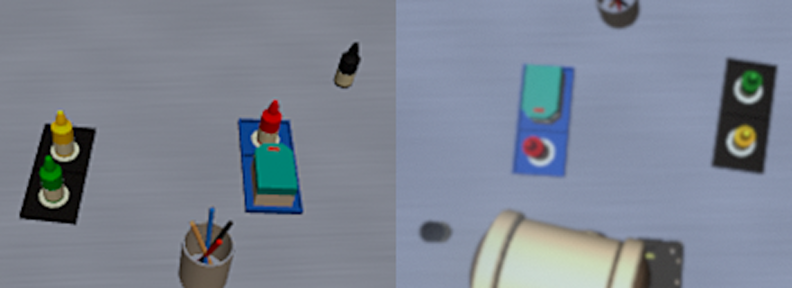

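```bash
python3 - <<'E'
from det import *
T=load('pics/top8.png');k=8
B=hv(cv2.resize(T,None,fx=k,fy=k,interpolation=cv2.INTER_CUBIC))
for nm,b,f in(('red',(150,195,185,225),lambda h:(h<9)|(h>168)),('green',(270,155,305,190),lambda h:(h>45)&(h<85)),('yellow',(270,190,300,220),lambda h:(h>15)&(h<35))):
    M=f(B[...,0].astype(int))&(B[...,1]>110)&(B[...,2]>50); z=np.zeros(M.shape,bool); z[b[1]*k:b[3]*k,b[0]*k:b[2]*k]=1
    if nm=='red': z[:200*k]=0
    ys,xs=np.nonzero(M&z); print(nm,onz('top',xs.mean()/k-.44,ys.mean()/k-.44,.062)[:2].round(4),len(xs)/64)
s=arm.read_state(); print(s['dq'].round(3))
E
```

```text
red [0.5549 0.1587] 90.609375
green [ 0.6514 -0.1782] 116.59375
yellow [ 0.5657 -0.1646] 127.484375
[ 0.013  0.001  0.008  0.002  0.001 -0.003]
```

All bottles are within 2 mm of their disc centres in the top view, so I'm handing in.

```bash
python3 -c "
from plant import arm
print(arm.finish_job())"
```

```text
the job is handed in; nothing more can be done
None
```

Both kits are made up and the job is handed in at about 44 s; the hand-in gave no verdict.

**Order:** I set the open rack in the blue tray's long compartment. Then I turned the lid half round to match the chamfers, seated it and released it. Green went on the far black disc, yellow on the near one, and red on the blue disc.

**Last checks:**
- **Lid:** the scene view puts its top at (0.644, 0.152), within about 2 mm of where the rack was placed. It measures 84.7 x 56.3 mm at the seated height, so it looks level and fully down.
- **Bottles:** the top view puts all three within about 2 mm of their disc centres, and they look upright.
- **Disagreement:** the scene view's tip estimate for green was about 5 mm short in x. I put that down to the rough tip-pixel reading, since the top view agreed with the disc centre.
- **Left alone:** the black ink and pen jar look untouched in the last pictures. The soap was last seen in place just before I picked up red, and my final close-ups did not cover it. The open gripper was clear of everything at hand-in.

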